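# Securing a service van's load bed for the road

### The arm

A 6-joint arm with a two-finger parallel gripper is mounted at the origin on the work surface. World frame = base frame: x ahead of the robot, y to its left, z up, the work surface at z = 0. Lengths are in m, angles in degrees, forces in N, time in s.
With the tool pointing down it reaches from about 0.35 to 0.875 m from the base axis. Payload 4.2 kg.
Tool frame: the origin (TCP) lies on the centre line of the jaws, within the pads' length; the fingertips stand 19 mm ahead of it and the grasp point (between the pads) is the TCP; x points along the fingers, y is the direction in which the jaws open and shut, and the axes are right-handed (so a half turn about x gives the same grasp; the last joint's range is limited). The gripper opens to 87 mm and grips with 3 to 60 N. Pads are 19 mm wide; open, the fingers measure 117 mm over their backs; the gripper's body (75 mm by 190 mm) begins 51 mm behind the grasp point.
Start: joints at [89.817, 22.042, 0.453, 0, -68.411, -14.817], TCP at [0.162, 0.604, 0.242] pointing down, gripper open.
Joint ranges: [-179.83, 179.83], [-69.29, 118.12], [-61.27, 80.66], [-181.25, 117.63], [-171.15, -9.14], [-177.46, 177.46]. Speed limits (degrees/s): [159.86, 159.86, 180, 180, 180, 180].

### API

Orientations are given as a 3x3 rotation matrix whose columns are the frame's x, y, z axes.
In Python, from station import r, viewer, job, spotter gives the robot as it stands.
- The arm moves only by the tool play_rows, never from a script. Its argument "commands" is a list of rows, each an object of numbers: "fingers": the gripper command: -1 is fully open, 1 is shut, values between are in proportion; "tx", "ty", "tz": the shift along the tool's x, y, z normalised to -1 to 1, where 1 is 750 mm; "ax", "ay", "az": the turn, a rotation vector about the tool's x, y, z normalised to -1 to 1, where 1 is pi rad. In form: [{"fingers": .., "tx": .., "ty": .., "tz": .., "ax": .., "ay": .., "az": ..}, ...]. A call has 1 to 5 rows; each row is the pose to reach, as a shift and turn from the pose commanded when the call began, along the tool's axes at that moment, turning the shorter way round; what a row does not reach only later rows make up. A row lasts 1/12 s, in which the tool goes at most 41.7 mm and 7.16 degrees, less where a joint would pass 70% of its speed; a pose out of reach is approached as far as the arm can. A call with a number of a shift or a turn outside -1 to 1 is refused whole. A call with a gripper value outside its range is refused whole. The fingers move at their own pace and stop on an object; the grip force is fixed at half the most. Time passes only in rows, so rows that repeat a pose let the fingers close. It gives the time, the measured TCP pose, the force and the opening at its end, in the units of the state.
- r.sense(): the state, without advancing time (a new reading comes with each control period).
- viewer.capture(name): name is "scene" or "top"; returns a dict with "image" (480x640x3 uint8, red, green, blue), "fx", "fy", "cx", "cy" (pixels), "dist" ([k1, k2, p1, p2, k3] as OpenCV has them; the pictures are not rectified), "R" (3x3) and "t" (3): a world point X has camera coordinates R X + t. Camera axes: x right, y down, z forward; pixel columns grow to the right and rows downward; lengths in m; the calibration is good to about 2 mm. A picture is of the moment at which its call begins. There is no depth.
- job.finish_job(): hands the job in, once; it reports no verdict.
Trained networks look in a picture, given as the dict that the camera call returned (one of the last four; its "shot" number tells which), for a name from the list of things; names that differ only in an ending like _2 or _b are one class to them, and where a whole thing is asked for, a point or a joint stands for the part that bears it (a point fixed in the world has none). Each returns a list of dicts, best first, with "score" (0 to 1); they miss things now and then, are a little off and sometimes report something else, mostly with a low value. They report only what shows in the picture. A call takes as long as a camera call.
- spotter.find_in(name, picture): "uv" ([column, row] in pixels, amid what is visible of it).
- spotter.silhouettes(name, picture): "region" (480x640 bool, what is visible of it) and "uv" ([column, row] in pixels, amid what is visible of it).
The state is a dict: "time_s": time; "joints": joint angles; "joint_velocities": joint speeds; "effort": joint torques, N m; "tcp_pos": TCP position; "ee_rot": TCP orientation; "wrist_force": force on the tool from outside, world axes, zero at the start; "moment": the same for the moment, N m; "gripper_width": opening from 0.0 (shut) to 1.0 (fully open).
Only numpy, scipy, OpenCV 4.12 (cv2) and the standard library are available. Lean on these libraries where they do the work, as an engineer would, in place of code of your own. Each camera call takes 0.05 s, during which the arm holds its last target. There are 200 camera calls.

### The job

Make the van's load bed ready to drive: lift every roll of tape (two or three hang on the hook rack) up and off its hook and put it in the upper drawer of the white parts cabinet, which has to be pulled open for this and pushed fully shut afterwards. Lay both tall cartons down as well (a push near the top tips them over), so that each lies flat on its side on the black rubber mat. Leave everything else on the bed where it is.

Things in the scene. Friction and masses are not known exactly. Their poses are not given: they have to be found in the camera images.
- roll_a: Roll of insulating tape, red, with a bare cardboard core: outside diameter 60 mm, hole 36 mm, width 19 mm, about 70 g. Origin at its centre (middle of the hole); its x axis runs along the hole. At the start it hangs on one of the three hooks, hole level, so its centre is about 13 mm below the wire's centre line. May be absent.
- roll_b: Roll of insulating tape, yellow, with a bare cardboard core: outside diameter 60 mm, hole 36 mm, width 19 mm, about 70 g. Origin at its centre (middle of the hole); its x axis runs along the hole. At the start it hangs on one of the three hooks, hole level, so its centre is about 13 mm below the wire's centre line. May be absent.
- roll_c: Roll of insulating tape, blue, with a bare cardboard core: outside diameter 60 mm, hole 36 mm, width 19 mm, about 70 g. Origin at its centre (middle of the hole); its x axis runs along the hole. At the start it hangs on one of the three hooks, hole level, so its centre is about 13 mm below the wire's centre line. May be absent.
- carton_a: Tall cardboard carton with an orange band: 90 x 90 mm and 280 mm tall, about 0.5 kg evenly filled, standing upright on the mat at the start. Origin at the centre of its underside; z along the 280 mm length, x and y square to its side faces.
- carton_b: Tall cardboard carton with a green band: 90 x 90 mm and 280 mm tall, about 0.5 kg evenly filled, standing upright on the mat at the start. Origin at the centre of its underside; z along the 280 mm length, x and y square to its side faces.
- carton_a_mid (a point): Centre of carton_a, 140 mm from its underside; axes as the carton's.
- carton_b_mid (a point): Centre of carton_b, 140 mm from its underside; axes as the carton's.
- rack: Steel hook rack bolted to the bed. Grey back plate 250 mm wide (y), 5 mm thick, 138 to 288 mm above the bed, front face at x = 0, on two uprights; its foot plate reaches 30 mm ahead of the plate. Origin on the bed below the middle of the plate's front face; hooks stick out along -x, towards the robot, at y = -75, 0, +75 mm.
- hook_mid (a point): On the centre line of the middle hook's wire where a roll hangs: 65 mm ahead of the plate, 270 mm above the bed; axes as the rack. The outer hooks are the same, 75 mm to either side along y. The wire is 8 mm thick, level out to 80 mm from the plate, then bent up to a tip 87 mm out whose top is 18 mm above the wire's centre line. A roll raised 16 to 24 mm clears the tip and comes off along -x.
- drawer_floor (a point): Centre of the upper drawer's inner floor, moves with the drawer; x points into the cabinet, z up. Inside 195 mm (x) by 228 mm (y); walls 78 mm above this floor, front panel 87 mm; the cabinet leaves 88 mm clear height. In this frame the inner front is at x = -97 mm and the cabinet's front edge at x = opening - 104 mm: the part between is open to the top.
- cabinet_drawer0_handle (a point): Middle of the upper drawer's bar handle, a level black bar along y, 11 mm thick, 120 mm long, its centre 35 mm in front of the drawer's face, about 180 mm above the bed and 38 mm below the cabinet's top; moves with the drawer. x points into the cabinet.
- cabinet_drawer0 (a joint): Opening of the upper drawer in m: 0 shut, 0.166 fully open; it starts a little ajar and stays where it is left; about 1 N of friction. The white cabinet is 240 mm deep, 270 mm wide and 220 mm high and stands fixed; only its upper drawer is used.
- mat: Black rubber mat fixed to the bed, 440 mm (x) by 420 mm (y), 4 mm thick. Origin at the centre of its underside. The cartons stand on its half nearer the robot (-x), side by side along y, with room to fall along +x.
- spray_can: Bystander, to be left where it is: white aerosol can with a green cap, 66 mm diameter, 180 mm tall, standing. Origin at the centre of its underside.
- hammer: Bystander, to be left where it is: hammer lying on the bed between robot and mat.
- multimeter: Bystander, to be left where it is: yellow multimeter 150 x 75 x 35 mm lying on the bed between robot and cabinet.
- wrench: Bystander, to be left where it is: wrench lying on top of the cabinet.
- screwdriver: Bystander, to be left where it is: screwdriver lying on the bed in front of the rack.

How it is judged:
By the outcome, as a careful person would: the job done as asked, in the order asked, and still so for the second after the job is handed in, with the robot touching nothing.
Of roll_a, roll_b, roll_c only 2 to 3 are there at a start; the rules pass over those that are not, and their reading is None.
At some moment in a run one of carton_a, carton_b may be knocked a few centimetres aside while the robot is not near it.
Once in a run the grip may slacken for a moment while it holds something.
It also fails if it takes over 210 s, if anything falls off the work surface, if the arm or the gripper's body presses on something with over 40 N, if the wrist force passes 120 N, or if a joint passes its speed limit or range.

## Working session

There is one attempt and no reset: what is moved stays moved. The work goes in short steps, Python scripts to look and compute and a tool call to move; the robot and the scene stay as the last step left them, time stands still between calls to the robot, and variables do not carry over. Pictures are saved under pics/ and viewed, about 12 in all and at most 16, crops included, and the job is handed in when it is done.

Besides the shell and the picture viewer there is one more tool, called after "Call:" as a command line: name --argument value ..., lists and objects as JSON in quotes. play_rows: Moves the arm, as the interface text tells. Its arguments: {"type":"object","properties":{"commands":{"type":"array"}},"required":["commands"]}

```bash
mkdir -p pics; ls; python3 - <<'E'
from station import r,viewer,job,spotter
import cv2,numpy as np
s=r.sense();print(s['time_s'],s['tcp_pos'],np.round(s['ee_rot'],3).tolist(),s['gripper_width'])
for n in("scene","top"):
    p=viewer.capture(n);cv2.imwrite(f"pics/{n}0.png",p["image"][:,:,::-1])
    print(n,p['fx'],p['fy'],p['cx'],p['cy'],p['dist'],np.round(p['R'],4).tolist(),p['t'])
    for k in("roll_a","roll_b","roll_c","carton_a","carton_b","rack","cabinet_drawer0_handle","mat","spray_can","screwdriver","drawer_floor","hook_mid","hammer","multimeter","wrench"):
        try: print(k,[(np.round(d['uv']).tolist(),round(d['score'],2)) for d in spotter.find_in(k,p)][:4])
        except Exception as e: print(k,e)
E
```

```text
pics
0.0 [0.1615785  0.60316563 0.24047461] [[-0.0, -0.259, -0.966], [-0.002, -0.966, 0.259], [-1.0, 0.002, -0.0]] 0.9988313453364629
scene 509.2613763544296 509.2613763544296 317.9540552111306 229.66434192303444 [-0.00967985  0.          0.          0.          0.        ] [[-0.5206, 0.8538, 0.0094], [0.5649, 0.3527, -0.746], [-0.6402, -0.383, -0.6659]] [ 0.26325653 -0.18637232  1.5440582 ]
roll_a [([207.0, 156.0], 0.68), ([202.0, 136.0], 0.54)]
roll_b [([207.0, 156.0], 0.68), ([202.0, 136.0], 0.54)]
roll_c [([207.0, 156.0], 0.68), ([202.0, 136.0], 0.54)]
carton_a [([520.0, 294.0], 0.82), ([424.0, 257.0], 0.6), ([292.0, 195.0], 0.42)]
carton_b [([520.0, 294.0], 0.82), ([424.0, 257.0], 0.6), ([292.0, 195.0], 0.42)]
rack [([176.0, 169.0], 0.82)]
cabinet_drawer0_handle [([276.0, 224.0], 0.97), ([421.0, 260.0], 0.18)]
mat [([438.0, 404.0], 0.89)]
spray_can [([145.0, 236.0], 0.83)]
screwdriver [([290.0, 192.0], 0.95)]
drawer_floor [([276.0, 221.0], 0.61)]
hook_mid [([179.0, 167.0], 0.94), ([524.0, 293.0], 0.62), ([199.0, 135.0], 0.47)]
hammer [([380.0, 248.0], 0.81)]
multimeter [([321.0,
[... 359 characters left out ...]
)]
roll_b [([468.0, 245.0], 0.96), ([492.0, 267.0], 0.77)]
roll_c [([468.0, 245.0], 0.96), ([492.0, 267.0], 0.77)]
carton_a [([131.0, 266.0], 0.69), ([222.0, 265.0], 0.62)]
carton_b [([131.0, 266.0], 0.69), ([222.0, 265.0], 0.62)]
rack [([503.0, 252.0], 0.57)]
cabinet_drawer0_handle [([372.0, 213.0], 0.96)]
mat [([186.0, 187.0], 0.77), ([223.0, 262.0], 0.64)]
spray_can [([458.0, 174.0], 0.84)]
screwdriver [([426.0, 352.0], 0.58)]
drawer_floor [([371.0, 212.0], 0.86), ([370.0, 307.0], 0.7)]
hook_mid [([500.0, 251.0], 0.84)]
hammer [([270.0, 322.0], 0.67)]
multimeter [([371.0, 309.0], 0.71), ([371.0, 211.0], 0.71), ([466.0, 244.0], 0.19)]
wrench [([350.0, 139.0], 0.84), ([269.0, 326.0], 0.69)]
```

View pics/scene0.png

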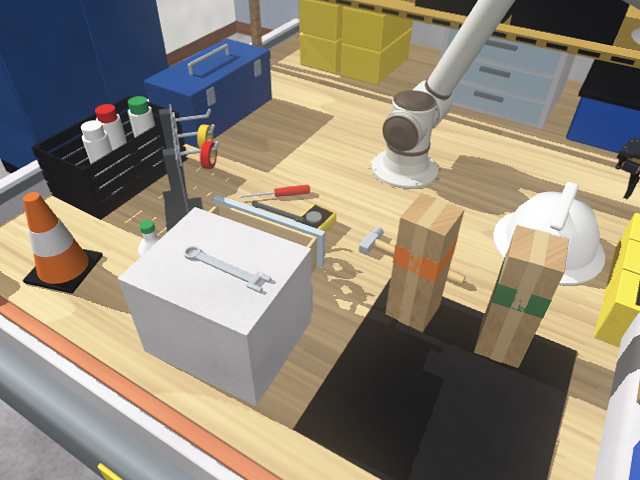

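View pics/top0.png

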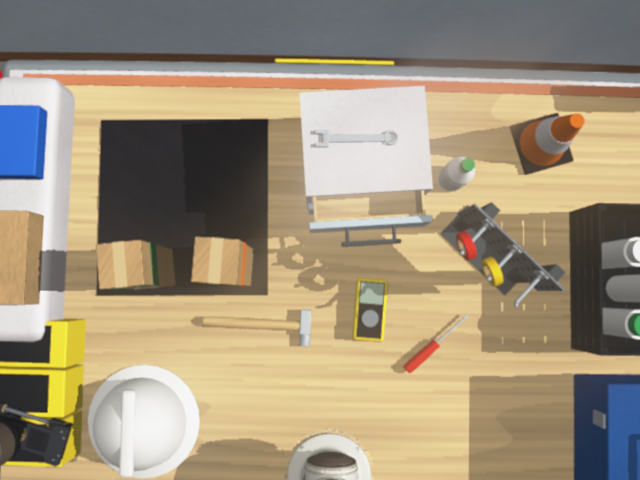

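The pictures show red (466,244) and yellow (492,270) rolls on the left and middle hooks (as the robot sees them), with the third hook empty. The drawer is ajar, with its handle at (372,240) in the top view. Both cartons stand near the mat's front edge. Next I'll enlarge the rack region and compute positions.

```bash
cat > h.py <<'E'
from station import r,viewer,job,spotter
import cv2,numpy as np
from scipy.optimize import least_squares
def K(p): return np.array([[p['fx'],0,p['cx']],[0,p['fy'],p['cy']],[0,0,1.]])
def proj(p,X): return cv2.projectPoints(np.atleast_2d(np.array(X,float)),cv2.Rodrigues(np.array(p['R']))[0],np.array(p['t'],float),K(p),np.array(p['dist'],float))[0][:,0]
def ray(p,uv):
    n=cv2.undistortPoints(np.array([[uv]],float),K(p),np.array(p['dist'],float))[0,0]
    R=np.array(p['R']);return -R.T@np.array(p['t']),R.T@np.array([n[0],n[1],1])
def onz(p,uv,z):
    c,d=ray(p,uv);return c+d*(z-c[2])/d[2]
def tri(*pu):
    A=np.zeros((3,3));b=np.zeros(3)
    for p,uv in pu:
        c,d=ray(p,uv);d=d/np.linalg.norm(d);M=np.eye(3)-np.outer(d,d);A+=M;b+=M@c
    return np.linalg.solve(A,b)
def rot2(a): c,s=np.cos(a),np.sin(a);return np.array([[c,-s,0],[s,c,0],[0,0,1]])
def colour(p,c):
    h=cv2.cvtColor(p['image'],cv2.COLOR_RGB2HSV)
    return h
E
python3 - <<'E'
from h import *
T=viewer.capture("top");S=viewer.capture("scene")
np.set_printoptions(precision=4,suppress=True)
a=cv2.resize(T['image'][190:320,420:580],None,fx=4,fy=4,interpolation=cv2.INTER_CUBIC)
cv2.imwrite("pics/rackT.png",a[:,:,::-1])
b=cv2.resize(S['image'][90:290,100:350],None,fx=3,fy=3,interpolation=cv2.INTER_CUBIC)
cv2.imwrite("pics/rackS.png",b[:,:,::-1])
c=cv2.resize(T['image'][80:310,80:450],None,fx=2.1,fy=2.1,interpolation=cv2.INTER_CUBIC)
cv2.imwrite("pics/left.png",c[:,:,::-1])
print("rolls",tri((T,(468,245)),(S,(207,156))),tri((T,(492,268)),(S,(202,136))))
print("handle ends",onz(T,(343,244),.18),onz(T,(400,240),.18))
for u in [(300,93),(425,86),(432,188),(306,195)]: print("cab",onz(T,u,.22))
for u in [(101,121),(267,120),(267,294),(98,294)]: print("mat",onz(T,u,.004))
E
```

```text
rolls [ 0.5428 -0.2699  0.2533] [ 0.4973 -0.3184  0.2649]
handle ends [ 0.5464 -0.0163  0.18  ] [ 0.5573 -0.1401  0.18  ]
cab [0.8673 0.0824 0.22  ]
cab [ 0.8887 -0.1872  0.22  ]
cab [ 0.666  -0.2022  0.22  ]
cab [0.6459 0.0652 0.22  ]
mat [0.8583 0.5865 0.004 ]
mat [0.8671 0.17   0.004 ]
mat [0.4344 0.1594 0.004 ]
mat [0.4266 0.5732 0.004 ]
```

View pics/rackT.png

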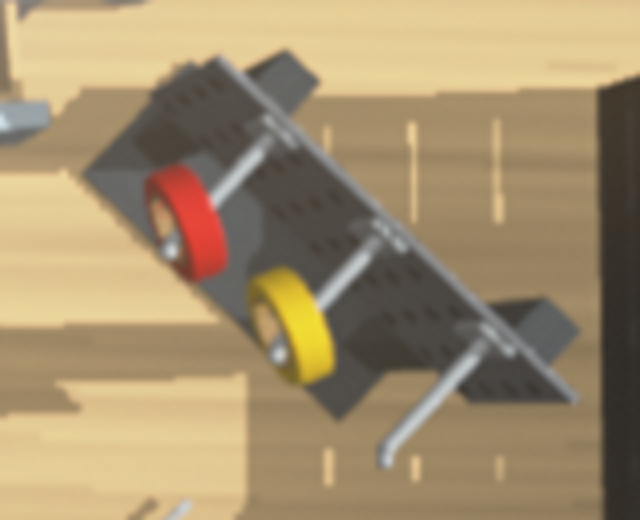

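View pics/left.png

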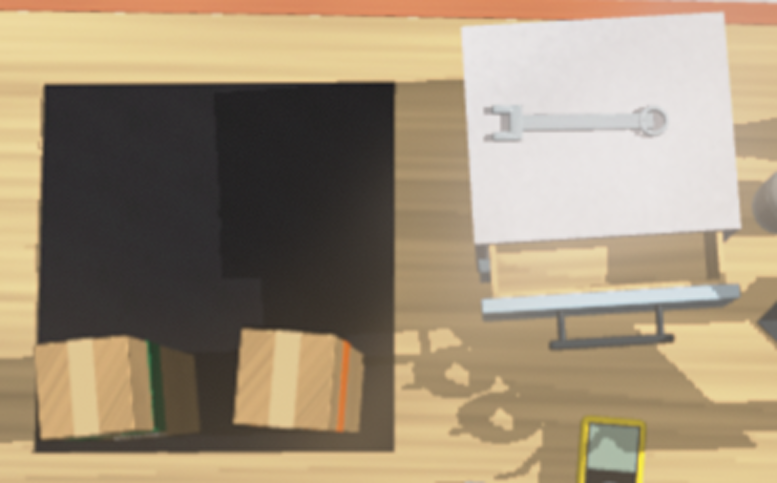

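View pics/rackS.png

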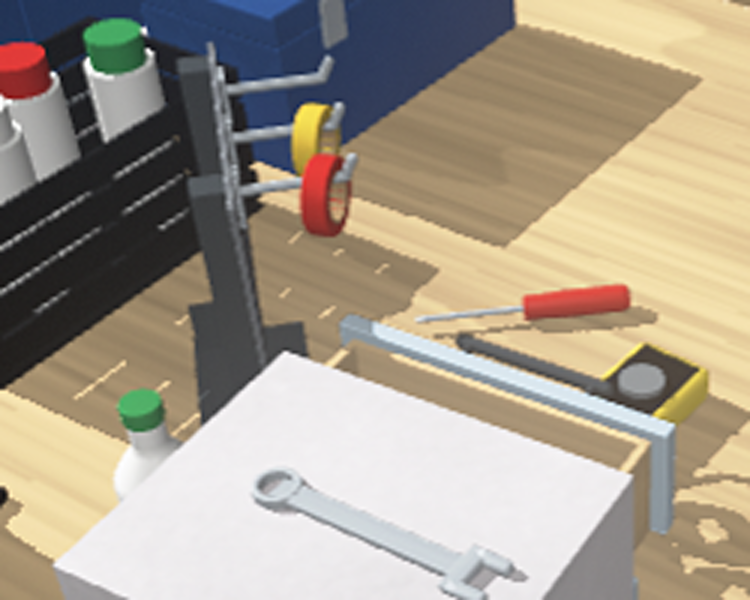

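```bash
python3 - <<'E'
from h import *
np.set_printoptions(precision=4,suppress=True)
T=viewer.capture("top");S=viewer.capture("scene")
def fit(obs,x0,name):
    f=lambda q: np.concatenate([proj(p,rot2(q[2])@np.array(X)+[q[0],q[1],0])[0]-uv for p,X,uv in obs])
    s=least_squares(f,x0,loss='soft_l1');print(name,s.x[:2],np.degrees(s.x[2]),"res",np.round(s.fun,1));return s.x
tip=lambda y:(-.085,y,.285)
q=fit([(T,(0,.125,.288),(475.5,204.5)),(T,(0,-.125,.288),(564.5,290.5)),(T,tip(-.075),(515.75,305.5)),(T,tip(.075),(462.5,252.5)),(T,tip(0),(490,278.75)),
 (S,tip(-.075),(209,110)),(S,tip(.075),(217,142.3)),(S,tip(0),(213,125))],[.58,-.35,-.8],"rack")
for n,y in(("red",.075),("yellow",0)): print(n,rot2(q[2])@[-.065,y,.257]+[q[0],q[1],0])
c=fit([(T,(.24,.135,.22),(300,92.9)),(T,(.24,-.135,.22),(424.8,86.2)),(T,(0,-.135,.22),(432.4,188.6)),(T,(0,.135,.22),(306.7,195.2))],[.65,-.07,0],"cab")
h=(onz(T,(341.9,244.3),.182)+onz(T,(400.5,241),.182))/2
print("handle",h,"in cab",rot2(c[2]).T@(h-[c[0],c[1],0]))
for n,cs in(("A",[(242,329),(338,335),(335,432),(234,425)]),("B",[(36,347),(128,336),(153,432),(42,438)])):
    P=np.array([onz(T,np.array(u)/2.1+80,.284) for u in cs]);print(n,P.mean(0),P[:,:2].tolist())
np.save("rack.npy",q);np.save("cab.npy",c)
E
```

```text
rack [ 0.5355 -0.3649] -43.531315062076395 res [-1.5  0.5 -0.7  1.6  1.  -0.5  0.2  0.  -0.3 -0.  -0.  -0.1 -0.8  0.2
 -0.6  0.4]
red [ 0.54   -0.2657  0.257 ]
yellow [ 0.4883 -0.3201  0.257 ]
cab [ 0.6493 -0.07  ] 4.300985200730208 res [-0.  -4.9 -0.1 -4.7  0.7  2.5 -0.5  3. ]
handle [ 0.5503 -0.0774  0.182 ] in cab [-0.0993  0.      0.182 ]
A [0.5    0.2394 0.284 ] [[0.5479362950726888, 0.2840239482985281], [0.5438187683223876, 0.19236459798069933], [0.451728858543474, 0.19272078648807062], [0.4565962920712277, 0.2886172204891285]]
B [0.489  0.4275 0.284 ] [[0.5272411811595528, 0.48077169107219225], [0.5393267634816545, 0.39280382755740584], [0.4485417078219063, 0.3653704444257706], [0.44081504098106084, 0.4711263032940679]]
```

```bash
cat >> h.py <<'E'
from scipy.spatial.transform import Rotation as Ro
import json
def down(a): # tool down, y axis at azimuth a (deg)
    a=np.radians(a);x=np.array([0,0,-1.]);y=np.array([np.cos(a),np.sin(a),0]);return np.c_[x,y,np.cross(x,y)]
def horiz(a,pitch=0): # tool pointing along azimuth a, y down; pitch deg downwards
    a=np.radians(a);b=np.radians(pitch);x=np.array([np.cos(a)*np.cos(b),np.sin(a)*np.cos(b),-np.sin(b)]);z=np.array([-np.sin(a),np.cos(a),0]);return np.c_[x,np.cross(z,x),z]
def plan(wps,start=None):
    s=r.sense();p,R=(np.array(s['tcp_pos']),np.array(s['ee_rot'])) if start is None else start
    for P,Q,f in wps:
        P=np.array(P,float);Q=R if Q is None else Q
        rv=Ro.from_matrix(R.T@Q);ang=np.degrees(rv.magnitude());D=np.linalg.norm(P-p)
        n=max(1,int(np.ceil(max(D/.2,ang/34))))
        for i in range(n):
            p1=p+(P-p)/(n-i);R1=R@Ro.from_rotvec(Ro.from_matrix(R.T@Q).as_rotvec()/(n-i)).as_matrix()
            sh=R.T@(p1-p)/.75;tv=Ro.from_matrix(R.T@R1).as_rotvec()/np.pi
            k=int(np.ceil(max(np.linalg.norm(p1-p)/.0417,np.degrees(np.linalg.norm(tv)*np.pi)/7.16,1)))
            print("to",np.round(p1,3),"rows",min(k,5),"f",f,"t",np.round(sh,4),"a",np.round(tv,4));p,R=p1,R1
def st():
    s=r.sense();print("t",round(s['time_s'],2),"tcp",np.round(s['tcp_pos'],4),"j",np.round(s['joints'],1),"F",np.round(s['wrist_force'],1),"w",round(s['gripper_width']*87,1));print(np.round(s['ee_rot'],3).tolist())
E
python3 - <<'E'
from h import *
plan([([.18,.52,.39],None,.36),([.42,.0,.39],down(184.3),.36),([.550,-.077,.30],None,.36),([.550,-.077,.184],None,.36)])
E
```

```text
to [0.18 0.52 0.39] rows 5 f 0.36 t [-0.1979  0.1015 -0.0524] a [0. 0. 0.]
to [0.26  0.347 0.39 ] rows 5 f 0.36 t [-0.      0.1956 -0.1628] a [ 0.1309  0.     -0.    ]
to [0.34  0.173 0.39 ] rows 5 f 0.36 t [-0.      0.1142 -0.2275] a [ 0.1309  0.     -0.    ]
to [0.42 0.   0.39] rows 5 f 0.36 t [-0.      0.0137 -0.2542] a [ 0.1309  0.     -0.    ]
to [ 0.55  -0.077  0.3  ] rows 5 f 0.36 t [ 0.12   -0.1651 -0.1154] a [0. 0. 0.]
to [ 0.55  -0.077  0.184] rows 3 f 0.36 t [0.1547 0.     0.    ] a [0. 0. 0.]
```

Call:
play_rows --commands '[{"fingers": 0.36,"tx": -0.198,"ty": 0.1015,"tz": -0.052,"ax": 0,"ay": 0,"az": 0},{"fingers": 0.36,"tx": -0.198,"ty": 0.1015,"tz": -0.052,"ax": 0,"ay": 0,"az": 0},{"fingers": 0.36,"tx": -0.198,"ty": 0.1015,"tz": -0.052,"ax": 0,"ay": 0,"az": 0},{"fingers": 0.36,"tx": -0.198,"ty": 0.1015,"tz": -0.052,"ax": 0,"ay": 0,"az": 0},{"fingers": 0.36,"tx": -0.198,"ty": 0.1015,"tz": -0.052,"ax": 0,"ay": 0,"az": 0}]'

```text
time_s: 2.22
tcp_pos: [0.1814, 0.5194, 0.3994]
ee_rot: [[0.004, -0.259, -0.966], [0.015, -0.966, 0.26], [-1.0, -0.015, -0.0]]
wrist_force: [0.3, 0.1, 1.9]
gripper_width: 0.708
```

Call:
play_rows --commands '[{"fingers": 0.36,"tx": 0,"ty": 0.1956,"tz": -0.1628,"ax": 0.131,"ay": 0,"az": 0},{"fingers": 0.36,"tx": 0,"ty": 0.1956,"tz": -0.1628,"ax": 0.131,"ay": 0,"az": 0},{"fingers": 0.36,"tx": 0,"ty": 0.1956,"tz": -0.1628,"ax": 0.131,"ay": 0,"az": 0},{"fingers": 0.36,"tx": 0,"ty": 0.1956,"tz": -0.1628,"ax": 0.131,"ay": 0,"az": 0},{"fingers": 0.36,"tx": 0,"ty": 0.1956,"tz": -0.1628,"ax": 0.131,"ay": 0,"az": 0}]'

```text
time_s: 2.63
tcp_pos: [0.2603, 0.3434, 0.3907]
ee_rot: [[0.001, -0.626, -0.78], [0.001, -0.78, 0.626], [-1.0, -0.001, 0.0]]
wrist_force: [-0.2, -0.6, -0.0]
gripper_width: 0.358
```

Call:
play_rows --commands '[{"fingers": 0.36,"tx": 0,"ty": 0.114,"tz": -0.2275,"ax": 0.131,"ay": 0,"az": 0},{"fingers": 0.36,"tx": 0,"ty": 0.114,"tz": -0.2275,"ax": 0.131,"ay": 0,"az": 0},{"fingers": 0.36,"tx": 0,"ty": 0.114,"tz": -0.2275,"ax": 0.131,"ay": 0,"az": 0},{"fingers": 0.36,"tx": 0,"ty": 0.114,"tz": -0.2275,"ax": 0.131,"ay": 0,"az": 0},{"fingers": 0.36,"tx": 0,"ty": 0.114,"tz": -0.2275,"ax": 0.131,"ay": 0,"az": 0}]'

```text
time_s: 3.05
tcp_pos: [0.3401, 0.1705, 0.3905]
ee_rot: [[0.001, -0.886, -0.464], [0.001, -0.464, 0.886], [-1.0, -0.001, 0.0]]
wrist_force: [-0.9, 0.3, 0.6]
gripper_width: 0.32
```

Call:
play_rows --commands '[{"fingers": 0.36,"tx": 0,"ty": 0.0137,"tz": -0.254,"ax": 0.131,"ay": 0,"az": 0},{"fingers": 0.36,"tx": 0,"ty": 0.0137,"tz": -0.254,"ax": 0.131,"ay": 0,"az": 0},{"fingers": 0.36,"tx": 0,"ty": 0.0137,"tz": -0.254,"ax": 0.131,"ay": 0,"az": 0},{"fingers": 0.36,"tx": 0,"ty": 0.0137,"tz": -0.254,"ax": 0.131,"ay": 0,"az": 0},{"fingers": 0.36,"tx": 0,"ty": 0.0137,"tz": -0.254,"ax": 0.131,"ay": 0,"az": 0}]'

```text
time_s: 3.47
tcp_pos: [0.4203, -0.0028, 0.3901]
ee_rot: [[0.001, -0.998, -0.07], [-0.0, -0.07, 0.998], [-1.0, -0.001, -0.0]]
wrist_force: [0.4, 0.8, -0.1]
gripper_width: 0.32
```

Call:
play_rows --commands '[{"fingers": 0.36,"tx": 0.12,"ty": -0.165,"tz": -0.1154,"ax": 0,"ay": 0,"az": 0},{"fingers": 0.36,"tx": 0.12,"ty": -0.165,"tz": -0.1154,"ax": 0,"ay": 0,"az": 0},{"fingers": 0.36,"tx": 0.12,"ty": -0.165,"tz": -0.1154,"ax": 0,"ay": 0,"az": 0},{"fingers": 0.36,"tx": 0.12,"ty": -0.165,"tz": -0.1154,"ax": 0,"ay": 0,"az": 0},{"fingers": 0.36,"tx": 0.12,"ty": -0.165,"tz": -0.1154,"ax": 0,"ay": 0,"az": 0}]'

```text
time_s: 3.88
tcp_pos: [0.5511, -0.0789, 0.2942]
ee_rot: [[-0.008, -0.997, -0.071], [-0.0, -0.071, 0.997], [-1.0, 0.008, 0.0]]
wrist_force: [0.5, 0.9, 0.2]
gripper_width: 0.317
```

```bash
python3 - <<'E'
from h import *
st()
p=viewer.capture("top");cv2.imwrite("pics/t1.png",cv2.resize(p['image'][60:320,230:490],None,fx=2.3,fy=2.3)[:,:,::-1])
plan([([.550,-.077,.184],down(184.3),.36)])
E
```

```text
t 3.88 tcp [ 0.5511 -0.0789  0.2942] j [  8.5  13.7  -3.9  -0.  -72.8  -4.4] F [0.5 0.9 0.2] w 27.6
[[-0.008, -0.997, -0.071], [-0.0, -0.071, 0.997], [-1.0, 0.008, 0.0]]
to [ 0.55  -0.077  0.184] rows 3 f 0.36 t [ 0.1478 -0.0005  0.0022] a [-0.0013 -0.     -0.0026]
```

View pics/t1.png

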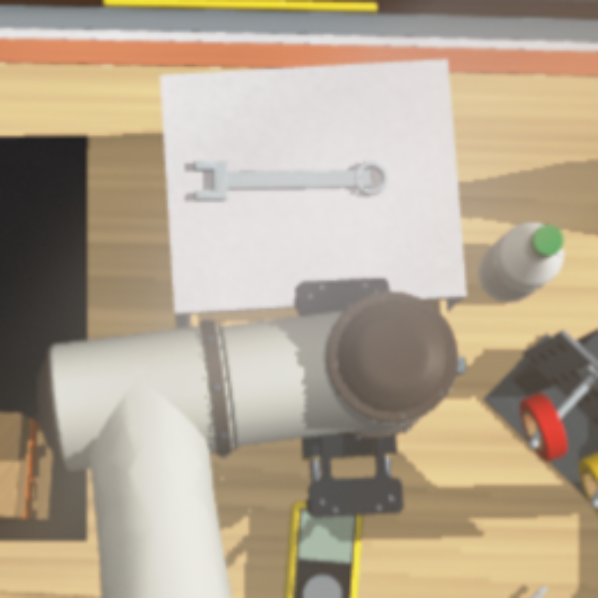

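The gripper is over the handle, and the body's edge only just overlaps the cabinet front. I'll go down, grip and pull.

Call:
play_rows --commands '[{"fingers": 0.36,"tx": 0.04,"ty": 0,"tz": 0.002,"ax": -0.001,"ay": 0,"az": -0.0026},{"fingers": 0.36,"tx": 0.09,"ty": 0,"tz": 0.002,"ax": -0.001,"ay": 0,"az": -0.0026},{"fingers": 0.36,"tx": 0.125,"ty": 0,"tz": 0.002,"ax": -0.001,"ay": 0,"az": -0.0026},{"fingers": 0.36,"tx": 0.147,"ty": 0,"tz": 0.002,"ax": -0.001,"ay": 0,"az": -0.0026},{"fingers": 0.36,"tx": 0.147,"ty": 0,"tz": 0.002,"ax": -0.001,"ay": 0,"az": -0.0026}]'

```text
time_s: 4.35
tcp_pos: [0.5465, -0.0748, 0.1869]
ee_rot: [[0.001, -0.997, -0.078], [0.001, -0.078, 0.997], [-1.0, -0.001, 0.001]]
wrist_force: [0.5, -0.7, -0.0]
gripper_width: 0.324
```

Call:
play_rows --commands '[{"fingers": 1,"tx": 0,"ty": 0,"tz": 0,"ax": 0,"ay": 0,"az": 0},{"fingers": 1,"tx": 0,"ty": 0,"tz": 0,"ax": 0,"ay": 0,"az": 0},{"fingers": 1,"tx": 0,"ty": 0,"tz": 0,"ax": 0,"ay": 0,"az": 0},{"fingers": 1,"tx": 0,"ty": 0,"tz": 0,"ax": 0,"ay": 0,"az": 0},{"fingers": 1,"tx": 0,"ty": 0,"tz": 0,"ax": 0,"ay": 0,"az": 0}]'

```text
time_s: 4.77
tcp_pos: [0.5501, -0.0751, 0.1918]
ee_rot: [[0.012, -0.997, -0.078], [0.001, -0.078, 0.997], [-1.0, -0.012, -0.0]]
wrist_force: [-1.2, 1.8, 5.1]
gripper_width: 0.111
```

```bash
python3 - <<'E'
from h import *
st()
E
```

```text
t 4.77 tcp [ 0.5501 -0.0751  0.1918] j [  9.   17.4 -14.2   0.1 -57.8  -4.5] F [-1.2  1.8  5.1] w 9.7
[[0.012, -0.997, -0.078], [0.001, -0.078, 0.997], [-1.0, -0.012, -0.0]]
```

Call:
play_rows --commands '[{"fingers": 1,"tx": 0,"ty": 0.027,"tz": 0,"ax": 0,"ay": 0,"az": 0},{"fingers": 1,"tx": 0,"ty": 0.054,"tz": 0,"ax": 0,"ay": 0,"az": 0},{"fingers": 1,"tx": 0,"ty": 0.08,"tz": 0,"ax": 0,"ay": 0,"az": 0},{"fingers": 1,"tx": 0,"ty": 0.107,"tz": 0,"ax": 0,"ay": 0,"az": 0},{"fingers": 1,"tx": 0,"ty": 0.13,"tz": 0,"ax": 0,"ay": 0,"az": 0}]'

```text
time_s: 5.18
tcp_pos: [0.4541, -0.0829, 0.1918]
ee_rot: [[0.017, -0.997, -0.079], [0.001, -0.079, 0.997], [-1.0, -0.017, -0.001]]
wrist_force: [1.9, 1.5, 7.8]
gripper_width: 0.112
```

Call:
play_rows --commands '[{"fingers": 1,"tx": 0,"ty": 0.005,"tz": 0,"ax": 0,"ay": 0,"az": 0},{"fingers": 1,"tx": 0,"ty": 0.009,"tz": 0,"ax": 0,"ay": 0,"az": 0},{"fingers": 1,"tx": 0,"ty": 0.013,"tz": 0,"ax": 0,"ay": 0,"az": 0}]'

```text
time_s: 5.43
tcp_pos: [0.4448, -0.0836, 0.1917]
ee_rot: [[0.016, -0.997, -0.079], [0.001, -0.079, 0.997], [-1.0, -0.016, -0.001]]
wrist_force: [1.0, -0.4, 6.1]
gripper_width: 0.116
```

```bash
python3 - <<'E'
from h import *
st()
p=viewer.capture("scene");cv2.imwrite("pics/s2.png",p['image'][:,:,::-1])
E
```

```text
t 5.43 tcp [ 0.4448 -0.0836  0.1917] j [ 10.1   7.4 -27.6   0.2 -54.1  -5.7] F [ 1.  -0.4  6.1] w 10.1
[[0.016, -0.997, -0.079], [0.001, -0.079, 0.997], [-1.0, -0.016, -0.001]]
```

View pics/s2.png

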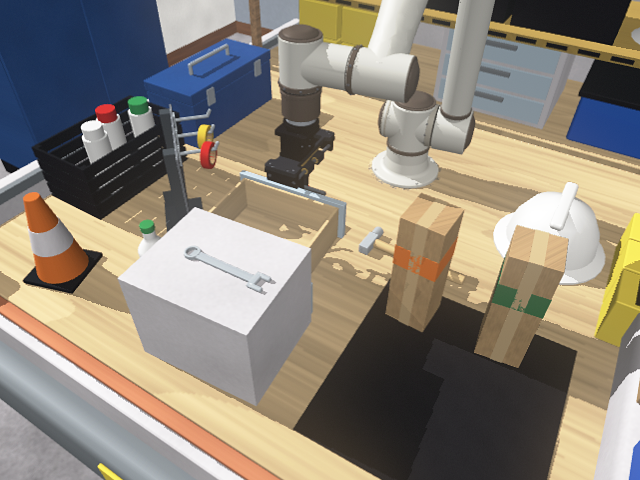

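```bash
python3 - <<'E'
from h import *
plan([([.4448,-.0836,.1917],None,.36),([.4448,-.0836,.36],down(184.3),-.7),([.40,-.236,.36],horiz(-43.5),-.7),([.40,-.236,.257],None,-.7)])
E
```

```text
to [ 0.445 -0.084  0.192] rows 1 f 0.36 t [ 0.0001 -0.0008  0.    ] a [0. 0. 0.]
to [ 0.445 -0.084  0.36 ] rows 5 f -0.7 t [-2.244e-01 -3.500e-03 -2.000e-04] a [ 0.0011 -0.0002  0.005 ]
to [ 0.43  -0.134  0.36 ] rows 5 f -0.7 t [-0.      0.0249 -0.066 ] a [ 0.0692  0.0692 -0.156 ]
to [ 0.415 -0.185  0.36 ] rows 5 f -0.7 t [ 0.006   0.0113 -0.0694] a [ 0.0692  0.0692 -0.156 ]
to [ 0.4   -0.236  0.36 ] rows 5 f -0.7 t [ 0.018   0.002  -0.0682] a [ 0.0692  0.0692 -0.156 ]
to [ 0.4   -0.236  0.257] rows 3 f -0.7 t [0.     0.1373 0.    ] a [0. 0. 0.]
```

Call:
play_rows --commands '[{"fingers": 0.36,"tx": 0,"ty": 0,"tz": 0,"ax": 0,"ay": 0,"az": 0},{"fingers": 0.36,"tx": 0,"ty": 0,"tz": 0,"ax": 0,"ay": 0,"az": 0},{"fingers": 0.36,"tx": 0,"ty": 0,"tz": 0,"ax": 0,"ay": 0,"az": 0},{"fingers": 0.36,"tx": -0.03,"ty": 0,"tz": 0,"ax": 0,"ay": 0,"az": 0.005},{"fingers": 0.36,"tx": -0.08,"ty": 0,"tz": 0,"ax": 0,"ay": 0,"az": 0.005}]'

```text
time_s: 5.9
tcp_pos: [0.4394, -0.0838, 0.2458]
ee_rot: [[-0.019, -0.997, -0.077], [-0.001, -0.077, 0.997], [-1.0, 0.019, 0.0]]
wrist_force: [1.8, 0.9, -0.5]
gripper_width: 0.304
```

Call:
play_rows --commands '[{"fingers": -0.8,"tx": -0.144,"ty": -0.002,"tz": 0,"ax": 0,"ay": 0,"az": 0},{"fingers": -0.8,"tx": -0.144,"ty": -0.002,"tz": 0,"ax": 0,"ay": 0,"az": 0},{"fingers": -0.8,"tx": -0.144,"ty": -0.002,"tz": 0,"ax": 0,"ay": 0,"az": 0},{"fingers": -0.8,"tx": -0.144,"ty": -0.002,"tz": 0,"ax": 0,"ay": 0,"az": 0}]'

```text
time_s: 6.23
tcp_pos: [0.4468, -0.0838, 0.3631]
ee_rot: [[0.005, -0.997, -0.078], [-0.001, -0.078, 0.997], [-1.0, -0.005, -0.001]]
wrist_force: [0.2, 1.0, 0.2]
gripper_width: 0.54
```

Call:
play_rows --commands '[{"fingers": -0.8,"tx": 0,"ty": 0.025,"tz": -0.066,"ax": 0.0692,"ay": 0.0692,"az": -0.156},{"fingers": -0.8,"tx": 0,"ty": 0.025,"tz": -0.066,"ax": 0.0692,"ay": 0.0692,"az": -0.156},{"fingers": -0.8,"tx": 0,"ty": 0.025,"tz": -0.066,"ax": 0.0692,"ay": 0.0692,"az": -0.156},{"fingers": -0.8,"tx": 0,"ty": 0.025,"tz": -0.066,"ax": 0.0692,"ay": 0.0692,"az": -0.156},{"fingers": -0.8,"tx": 0,"ty": 0.025,"tz": -0.066,"ax": 0.0692,"ay": 0.0692,"az": -0.156}]'

```text
time_s: 6.65
tcp_pos: [0.4277, -0.1342, 0.3559]
ee_rot: [[0.455, -0.871, 0.183], [-0.223, 0.087, 0.971], [-0.862, -0.483, -0.155]]
wrist_force: [-0.0, -0.8, -0.4]
gripper_width: 0.872
```

Call:
play_rows --commands '[{"fingers": -0.8,"tx": 0.006,"ty": 0.0113,"tz": -0.069,"ax": 0.0692,"ay": 0.0692,"az": -0.156},{"fingers": -0.8,"tx": 0.006,"ty": 0.0113,"tz": -0.069,"ax": 0.0692,"ay": 0.0692,"az": -0.156},{"fingers": -0.8,"tx": 0.006,"ty": 0.0113,"tz": -0.069,"ax": 0.0692,"ay": 0.0692,"az": -0.156},{"fingers": -0.8,"tx": 0.006,"ty": 0.0113,"tz": -0.069,"ax": 0.0692,"ay": 0.0692,"az": -0.156},{"fingers": -0.8,"tx": 0.006,"ty": 0.0113,"tz": -0.069,"ax": 0.0692,"ay": 0.0692,"az": -0.156}]'

```text
time_s: 7.07
tcp_pos: [0.4195, -0.197, 0.384]
ee_rot: [[0.658, -0.642, 0.394], [-0.423, 0.118, 0.899], [-0.623, -0.758, -0.194]]
wrist_force: [0.5, -0.8, 1.8]
gripper_width: 0.899
```

Call:
play_rows --commands '[{"fingers": -0.8,"tx": 0.018,"ty": 0.002,"tz": -0.068,"ax": 0.0692,"ay": 0.0692,"az": -0.156},{"fingers": -0.8,"tx": 0.018,"ty": 0.002,"tz": -0.068,"ax": 0.0692,"ay": 0.0692,"az": -0.156},{"fingers": -0.8,"tx": 0.018,"ty": 0.002,"tz": -0.068,"ax": 0.0692,"ay": 0.0692,"az": -0.156},{"fingers": -0.8,"tx": 0.018,"ty": 0.002,"tz": -0.068,"ax": 0.0692,"ay": 0.0692,"az": -0.156},{"fingers": -0.8,"tx": 0.018,"ty": 0.002,"tz": -0.068,"ax": 0.0692,"ay": 0.0692,"az": -0.156}]'

```text
time_s: 7.48
tcp_pos: [0.4026, -0.2284, 0.4214]
ee_rot: [[0.596, -0.371, 0.712], [-0.684, 0.23, 0.692], [-0.421, -0.9, -0.116]]
wrist_force: [2.4, -1.6, -1.5]
gripper_width: 0.898
```

```bash
python3 - <<'E'
from h import *
st()
plan([([.40,-.236,.36],horiz(-43.5),-.8),([.40,-.236,.257],None,-.8)])
E
```

```text
t 7.48 tcp [ 0.4026 -0.2284  0.4214] j [ -26.2  -20.6  -58.5  117.4  -23.3 -122.1] F [ 2.4 -1.6 -1.5] w 78.1
[[0.596, -0.371, 0.712], [-0.684, 0.23, 0.692], [-0.421, -0.9, -0.116]]
to [ 0.4   -0.236  0.36 ] rows 4 f -0.8 t [0.0393 0.0726 0.0001] a [ 0.0337 -0.0208 -0.1399]
to [ 0.4   -0.236  0.257] rows 3 f -0.8 t [-0.      0.1373 -0.    ] a [0. 0. 0.]
```

The horizontal-tool pose runs into the joint 4 limit. New plan: keep the tool pointing down, grip each roll across its 19 mm width 24 mm beside the hook, lift it and carry it. First I'll unwind the wrist.

```bash
python3 - <<'E'
from h import *
M=np.array([[0.658,-0.642,0.394],[-0.423,0.118,0.899],[-0.623,-0.758,-0.194]])
M1=np.array([[0.455,-0.871,0.183],[-0.223,0.087,0.971],[-0.862,-0.483,-0.155]])
o=lambda m:Ro.from_matrix(m).as_matrix()
plan([([.42,-.197,.40],o(M),0),([.428,-.15,.40],o(M1),0),([.44,-.12,.40],down(184.3),0)])
E
```

```text
to [ 0.42  -0.197  0.4  ] rows 4 f 0 t [-0.0028  0.0267  0.0489] a [-0.0858 -0.0897  0.0596]
to [ 0.428 -0.15   0.4  ] rows 4 f 0 t [-0.0195  0.0005  0.0605] a [-0.0467 -0.0555  0.1053]
to [ 0.44 -0.12  0.4 ] rows 5 f 0 t [-0.0016 -0.0105  0.0418] a [-0.0685 -0.0693  0.1548]
```

Call:
play_rows --commands '[{"fingers": 0,"tx": -0.003,"ty": 0.027,"tz": 0.049,"ax": -0.0858,"ay": -0.0897,"az": 0.0596},{"fingers": 0,"tx": -0.003,"ty": 0.027,"tz": 0.049,"ax": -0.0858,"ay": -0.0897,"az": 0.0596},{"fingers": 0,"tx": -0.003,"ty": 0.027,"tz": 0.049,"ax": -0.0858,"ay": -0.0897,"az": 0.0596},{"fingers": 0,"tx": -0.003,"ty": 0.027,"tz": 0.049,"ax": -0.0858,"ay": -0.0897,"az": 0.0596},{"fingers": 0,"tx": -0.003,"ty": 0.027,"tz": 0.049,"ax": -0.0858,"ay": -0.0897,"az": 0.0596}]'

```text
time_s: 7.9
tcp_pos: [0.4243, -0.1864, 0.3958]
ee_rot: [[0.663, -0.652, 0.368], [-0.404, 0.103, 0.909], [-0.63, -0.751, -0.194]]
wrist_force: [-0.3, -0.1, 0.7]
gripper_width: 0.611
```

Call:
play_rows --commands '[{"fingers": 0,"tx": -0.0195,"ty": 0,"tz": 0.0605,"ax": -0.0467,"ay": -0.0555,"az": 0.1053},{"fingers": 0,"tx": -0.0195,"ty": 0,"tz": 0.0605,"ax": -0.0467,"ay": -0.0555,"az": 0.1053},{"fingers": 0,"tx": -0.0195,"ty": 0,"tz": 0.0605,"ax": -0.0467,"ay": -0.0555,"az": 0.1053},{"fingers": 0,"tx": -0.0195,"ty": 0,"tz": 0.0605,"ax": -0.0467,"ay": -0.0555,"az": 0.1053},{"fingers": 0,"tx": -0.0195,"ty": 0,"tz": 0.0605,"ax": -0.0467,"ay": -0.0555,"az": 0.1053}]'

```text
time_s: 8.32
tcp_pos: [0.4326, -0.137, 0.3976]
ee_rot: [[0.455, -0.878, 0.153], [-0.205, 0.064, 0.977], [-0.867, -0.475, -0.151]]
wrist_force: [0.4, -1.2, 0.2]
gripper_width: 0.504
```

Call:
play_rows --commands '[{"fingers": 0,"tx": -0.002,"ty": -0.0105,"tz": 0.042,"ax": -0.0685,"ay": -0.0693,"az": 0.155},{"fingers": 0,"tx": -0.002,"ty": -0.0105,"tz": 0.042,"ax": -0.0685,"ay": -0.0693,"az": 0.155},{"fingers": 0,"tx": -0.002,"ty": -0.0105,"tz": 0.042,"ax": -0.0685,"ay": -0.0693,"az": 0.155},{"fingers": 0,"tx": -0.002,"ty": -0.0105,"tz": 0.042,"ax": -0.0685,"ay": -0.0693,"az": 0.155},{"fingers": 0,"tx": -0.002,"ty": -0.0105,"tz": 0.042,"ax": -0.0685,"ay": -0.0693,"az": 0.155}]'

```text
time_s: 8.73
tcp_pos: [0.4446, -0.1088, 0.3971]
ee_rot: [[-0.011, -0.995, -0.1], [0.005, -0.1, 0.995], [-1.0, 0.011, 0.006]]
wrist_force: [0.1, 0.2, 0.3]
gripper_width: 0.502
```

```bash
python3 - <<'E'
from h import *
st()
plan([([.50,-.20,.40],down(136.5),0),([.5565,-.2483,.36],down(136.5),0)])
E
```

```text
t 8.73 tcp [ 0.4446 -0.1088  0.3971] j [  6.5   1.3  -4.1  -0.3 -85.2  -0.7] F [0.1 0.2 0.3] w 43.7
[[-0.011, -0.995, -0.1], [0.005, -0.1, 0.995], [-1.0, 0.011, 0.006]]
to [ 0.472 -0.154  0.399] rows 4 f 0 t [-0.0026 -0.0307 -0.0642] a [ 0.1367  0.0002 -0.002 ]
to [ 0.5 -0.2  0.4] rows 4 f 0 t [-0.0023 -0.0546 -0.0456] a [ 0.1367  0.0002 -0.002 ]
to [ 0.556 -0.248  0.36 ] rows 3 f 0 t [ 0.0533 -0.099   0.0051] a [ 0. -0.  0.]
```

Call:
play_rows --commands '[{"fingers": 0,"tx": -0.0026,"ty": -0.0307,"tz": -0.0642,"ax": 0.1367,"ay": 0,"az": -0.002},{"fingers": 0,"tx": -0.0026,"ty": -0.0307,"tz": -0.0642,"ax": 0.1367,"ay": 0,"az": -0.002},{"fingers": 0,"tx": -0.0026,"ty": -0.0307,"tz": -0.0642,"ax": 0.1367,"ay": 0,"az": -0.002},{"fingers": 0,"tx": -0.0026,"ty": -0.0307,"tz": -0.0642,"ax": 0.1367,"ay": 0,"az": -0.002}]'

```text
time_s: 9.07
tcp_pos: [0.4711, -0.1556, 0.3974]
ee_rot: [[-0.003, -0.943, 0.333], [0.002, 0.333, 0.943], [-1.0, 0.004, 0.0]]
wrist_force: [-0.0, -0.6, -0.1]
gripper_width: 0.498
```

Call:
play_rows --commands '[{"fingers": 0,"tx": -0.0023,"ty": -0.0546,"tz": -0.0456,"ax": 0.1367,"ay": 0,"az": -0.002},{"fingers": 0,"tx": -0.0023,"ty": -0.0546,"tz": -0.0456,"ax": 0.1367,"ay": 0,"az": -0.002},{"fingers": 0,"tx": -0.0023,"ty": -0.0546,"tz": -0.0456,"ax": 0.1367,"ay": 0,"az": -0.002},{"fingers": 0,"tx": -0.0023,"ty": -0.0546,"tz": -0.0456,"ax": 0.1367,"ay": 0,"az": -0.002}]'

```text
time_s: 9.4
tcp_pos: [0.4985, -0.2011, 0.3991]
ee_rot: [[0.002, -0.719, 0.695], [-0.001, 0.695, 0.719], [-1.0, -0.002, 0.001]]
wrist_force: [0.5, 0.4, -0.4]
gripper_width: 0.495
```

Call:
play_rows --commands '[{"fingers": 0,"tx": 0.0533,"ty": -0.099,"tz": 0.005,"ax": 0,"ay": 0,"az": 0},{"fingers": 0,"tx": 0.0533,"ty": -0.099,"tz": 0.005,"ax": 0,"ay": 0,"az": 0},{"fingers": 0,"tx": 0.0533,"ty": -0.099,"tz": 0.005,"ax": 0,"ay": 0,"az": 0},{"fingers": 0,"tx": 0.0533,"ty": -0.099,"tz": 0.005,"ax": 0,"ay": 0,"az": 0}]'

```text
time_s: 9.73
tcp_pos: [0.5552, -0.2497, 0.356]
ee_rot: [[-0.004, -0.723, 0.691], [0.0, 0.691, 0.723], [-1.0, 0.003, -0.002]]
wrist_force: [-0.1, -0.1, -1.0]
gripper_width: 0.501
```

```bash
python3 - <<'E'
from h import *
st()
p=viewer.capture("scene");cv2.imwrite("pics/s3.png",cv2.resize(p['image'][30:290,100:400],None,fx=2.3,fy=2.3)[:,:,::-1])
plan([([.5565,-.2483,.258],down(136.5),0)])
E
```

```text
t 9.73 tcp [ 0.5552 -0.2497  0.356 ] j [ -9.   17.6  10.    0.  -82.6 -34.7] F [-0.1 -0.1 -1. ] w 43.6
[[-0.004, -0.723, 0.691], [0.0, 0.691, 0.723], [-1.0, 0.003, -0.002]]
to [ 0.556 -0.248  0.258] rows 3 f 0 t [ 0.1344 -0.0003  0.0026] a [-0.0009 -0.0002  0.0004]
```

View pics/s3.png

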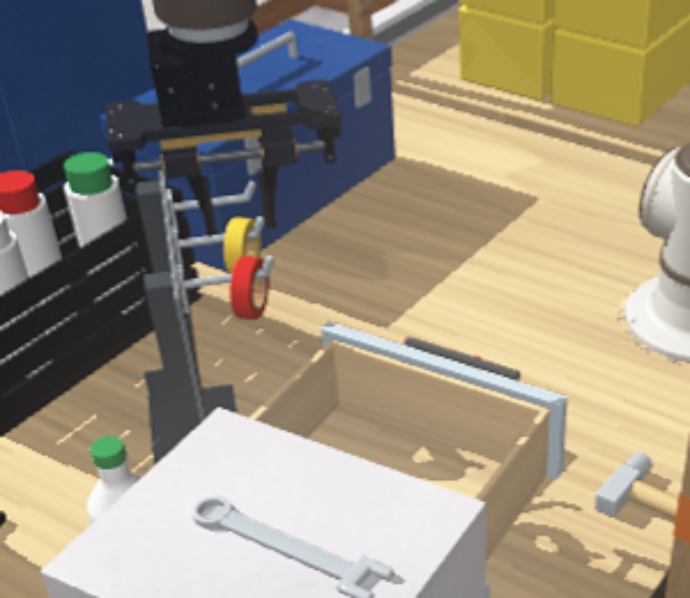

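The view shows the fingers straddling the red roll's line, to its left side. Lowering and gripping.

Call:
play_rows --commands '[{"fingers": 0,"tx": 0.04,"ty": 0,"tz": 0.0026,"ax": 0,"ay": 0,"az": 0},{"fingers": 0,"tx": 0.08,"ty": 0,"tz": 0.0026,"ax": 0,"ay": 0,"az": 0},{"fingers": 0,"tx": 0.11,"ty": 0,"tz": 0.0026,"ax": 0,"ay": 0,"az": 0},{"fingers": 0,"tx": 0.132,"ty": 0,"tz": 0.0026,"ax": 0,"ay": 0,"az": 0},{"fingers": 0,"tx": 0.132,"ty": 0,"tz": 0.0026,"ax": 0,"ay": 0,"az": 0}]'

```text
time_s: 10.2
tcp_pos: [0.5545, -0.2466, 0.2601]
ee_rot: [[0.001, -0.724, 0.69], [0.0, 0.69, 0.724], [-1.0, -0.0, 0.0]]
wrist_force: [-0.5, -0.0, -0.8]
gripper_width: 0.5
```

Call:
play_rows --commands '[{"fingers": 1,"tx": 0,"ty": 0,"tz": 0,"ax": 0,"ay": 0,"az": 0},{"fingers": 1,"tx": 0,"ty": 0,"tz": 0,"ax": 0,"ay": 0,"az": 0},{"fingers": 1,"tx": 0,"ty": 0,"tz": 0,"ax": 0,"ay": 0,"az": 0},{"fingers": 1,"tx": 0,"ty": 0,"tz": 0,"ax": 0,"ay": 0,"az": 0},{"fingers": 1,"tx": 0,"ty": 0,"tz": 0,"ax": 0,"ay": 0,"az": 0}]'

```text
time_s: 10.62
tcp_pos: [0.5571, -0.2479, 0.2638]
ee_rot: [[0.008, -0.724, 0.69], [-0.003, 0.69, 0.724], [-1.0, -0.007, 0.003]]
wrist_force: [0.2, 0.2, 1.9]
gripper_width: 0.213
```

```bash
python3 - <<'E'
from h import *
st()
p=viewer.capture("scene");cv2.imwrite("pics/s4.png",cv2.resize(p['image'][60:220,120:320],None,fx=3.5,fy=3.5)[:,:,::-1])
E
```

```text
t 10.62 tcp [ 0.5571 -0.2479  0.2638] j [ -8.8  19.5  -0.1   0.1 -69.9 -34.9] F [0.2 0.2 1.9] w 18.5
[[0.008, -0.724, 0.69], [-0.003, 0.69, 0.724], [-1.0, -0.007, 0.003]]
```

View pics/s4.png

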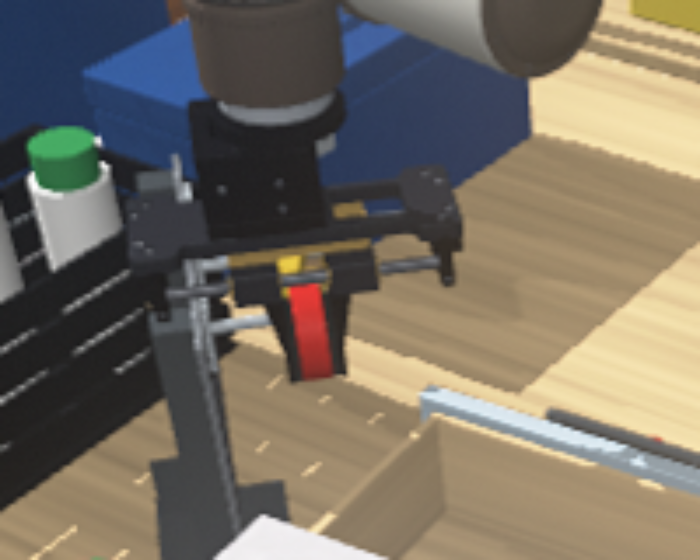

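Call:
play_rows --commands '[{"fingers": 1,"tx": -0.013,"ty": 0,"tz": 0,"ax": 0,"ay": 0,"az": 0},{"fingers": 1,"tx": -0.026,"ty": 0,"tz": 0,"ax": 0,"ay": 0,"az": 0},{"fingers": 1,"tx": -0.026,"ty": 0,"tz": 0,"ax": 0,"ay": 0,"az": 0}]'

```text
time_s: 10.92
tcp_pos: [0.5577, -0.2483, 0.2851]
ee_rot: [[0.01, -0.724, 0.69], [-0.004, 0.69, 0.724], [-1.0, -0.01, 0.004]]
wrist_force: [1.1, -0.9, 0.4]
gripper_width: 0.217
```

```bash
python3 - <<'E'
from h import *
st()
E
```

```text
t 10.92 tcp [ 0.5577 -0.2483  0.2851] j [ -8.8  18.8   1.9   0.1 -72.4 -34.9] F [ 1.1 -0.9  0.4] w 18.9
[[0.01, -0.724, 0.69], [-0.004, 0.69, 0.724], [-1.0, -0.01, 0.004]]
```

Call:
play_rows --commands '[{"fingers": 1,"tx": 0,"ty": 0.02,"tz": 0,"ax": 0,"ay": 0,"az": 0},{"fingers": 1,"tx": 0,"ty": 0.04,"tz": 0,"ax": 0,"ay": 0,"az": 0},{"fingers": 1,"tx": 0,"ty": 0.065,"tz": 0,"ax": 0,"ay": 0,"az": 0},{"fingers": 1,"tx": 0,"ty": 0.09,"tz": 0,"ax": 0,"ay": 0,"az": 0},{"fingers": 1,"tx": 0,"ty": 0.09,"tz": 0,"ax": 0,"ay": 0,"az": 0}]'

```text
time_s: 11.33
tcp_pos: [0.5057, -0.1997, 0.2824]
ee_rot: [[0.005, -0.725, 0.689], [-0.001, 0.689, 0.725], [-1.0, -0.005, 0.003]]
wrist_force: [-0.6, 0.3, -1.5]
gripper_width: 0.215
```

```bash
python3 - <<'E'
from h import *
st()
c=np.load("cab.npy");a=np.radians(4.3);cx=np.array([np.cos(a),np.sin(a)]);cy=np.array([-cx[1],cx[0]])
H=np.array([.4448,-.0836]);O=H+.147*cx
D=lambda x,y:O+x*cx+y*cy
print("origin",O)
P=D(-.010,-.05);Y=D(-.02,.05);print("red tcp",P,"yellow tcp",Y)
plan([([.53,-.19,.35],None,1),([*P,.33],down(94.3),1),([*P,.165],None,1)])
p=viewer.capture("scene");cv2.imwrite("pics/s5.png",p['image'][:,:,::-1])
print([(np.round(d['uv']).tolist(),round(d['score'],2)) for d in spotter.find_in("roll_a",p)])
E
```

```text
t 11.33 tcp [ 0.5057 -0.1997  0.2824] j [ -4.4  12.4  -7.4   0.  -69.9 -39.1] F [-0.6  0.3 -1.5] w 18.7
[[0.005, -0.725, 0.689], [-0.001, 0.689, 0.725], [-1.0, -0.005, 0.003]]
origin [ 0.59138621 -0.07257813]
red tcp [ 0.5851633  -0.12318717] yellow tcp [ 0.56769358 -0.02421845]
to [ 0.53 -0.19  0.35] rows 2 f 1 t [-0.09  -0.015  0.032] a [0. 0. 0.]
to [ 0.558 -0.157  0.34 ] rows 3 f 1 t [0.0135 0.0041 0.0576] a [0.117  0.0007 0.0005]
to [ 0.585 -0.123  0.33 ] rows 3 f 1 t [0.0134 0.0245 0.0523] a [0.117  0.0007 0.0005]
to [ 0.585 -0.123  0.165] rows 4 f 1 t [ 0.22 -0.   -0.  ] a [0. 0. 0.]
[([240.0, 144.0], 0.54), ([203.0, 143.0], 0.5)]
```

Call:
play_rows --commands '[{"fingers": 1,"tx": -0.09,"ty": -0.015,"tz": 0.032,"ax": 0,"ay": 0,"az": 0},{"fingers": 1,"tx": -0.09,"ty": -0.015,"tz": 0.032,"ax": 0,"ay": 0,"az": 0},{"fingers": 1,"tx": -0.09,"ty": -0.015,"tz": 0.032,"ax": 0,"ay": 0,"az": 0}]'

```text
time_s: 11.68
tcp_pos: [0.5363, -0.1926, 0.3556]
ee_rot: [[0.018, -0.725, 0.689], [-0.006, 0.689, 0.725], [-1.0, -0.017, 0.007]]
wrist_force: [1.3, -0.1, 0.5]
gripper_width: 0.215
```

Call:
play_rows --commands '[{"fingers": 1,"tx": 0.0135,"ty": 0.004,"tz": 0.0576,"ax": 0.117,"ay": 0,"az": 0},{"fingers": 1,"tx": 0.0135,"ty": 0.004,"tz": 0.0576,"ax": 0.117,"ay": 0,"az": 0},{"fingers": 1,"tx": 0.0135,"ty": 0.004,"tz": 0.0576,"ax": 0.117,"ay": 0,"az": 0},{"fingers": 1,"tx": 0.0135,"ty": 0.004,"tz": 0.0576,"ax": 0.117,"ay": 0,"az": 0}]'

```text
time_s: 12.02
tcp_pos: [0.5607, -0.158, 0.3385]
ee_rot: [[0.005, -0.426, 0.905], [-0.002, 0.905, 0.426], [-1.0, -0.004, 0.003]]
wrist_force: [0.2, 0.1, -0.9]
gripper_width: 0.213
```

Call:
play_rows --commands '[{"fingers": 1,"tx": 0.0135,"ty": 0.0245,"tz": 0.0523,"ax": 0.117,"ay": 0,"az": 0},{"fingers": 1,"tx": 0.0135,"ty": 0.0245,"tz": 0.0523,"ax": 0.117,"ay": 0,"az": 0},{"fingers": 1,"tx": 0.0135,"ty": 0.0245,"tz": 0.0523,"ax": 0.117,"ay": 0,"az": 0},{"fingers": 1,"tx": 0.0135,"ty": 0.0245,"tz": 0.0523,"ax": 0.117,"ay": 0,"az": 0}]'

```text
time_s: 12.35
tcp_pos: [0.588, -0.1248, 0.3287]
ee_rot: [[0.005, -0.075, 0.997], [-0.002, 0.997, 0.075], [-1.0, -0.003, 0.005]]
wrist_force: [0.5, -0.3, -0.5]
gripper_width: 0.216
```

Call:
play_rows --commands '[{"fingers": 1,"tx": 0.05,"ty": 0,"tz": 0,"ax": 0,"ay": 0,"az": 0},{"fingers": 1,"tx": 0.09,"ty": 0,"tz": 0,"ax": 0,"ay": 0,"az": 0},{"fingers": 1,"tx": 0.13,"ty": 0,"tz": 0,"ax": 0,"ay": 0,"az": 0},{"fingers": 1,"tx": 0.13,"ty": 0,"tz": 0,"ax": 0,"ay": 0,"az": 0}]'

```text
time_s: 12.68
tcp_pos: [0.5843, -0.1251, 0.2252]
ee_rot: [[-0.007, -0.077, 0.997], [-0.0, 0.997, 0.077], [-1.0, 0.0, -0.007]]
wrist_force: [-1.0, 1.0, -2.3]
gripper_width: 0.217
```

```bash
python3 - <<'E'
from h import *
st()
plan([([.585,-.123,.165],down(94.3),1)])
p=viewer.capture("scene");cv2.imwrite("pics/s6.png",cv2.resize(p['image'][100:300,150:400],None,fx=3,fy=3)[:,:,::-1])
E
```

```text
t 12.68 tcp [ 0.5843 -0.1251  0.2252] j [  3.4  20.2  -4.7  -0.  -65.4 -89. ] F [-1.   1.  -2.3] w 18.9
[[-0.007, -0.077, 0.997], [-0.0, 0.997, 0.077], [-1.0, 0.0, -0.007]]
to [ 0.585 -0.123  0.165] rows 2 f 1 t [0.0802 0.0027 0.0017] a [ 0.0006 -0.0022 -0.0001]
```

View pics/s6.png

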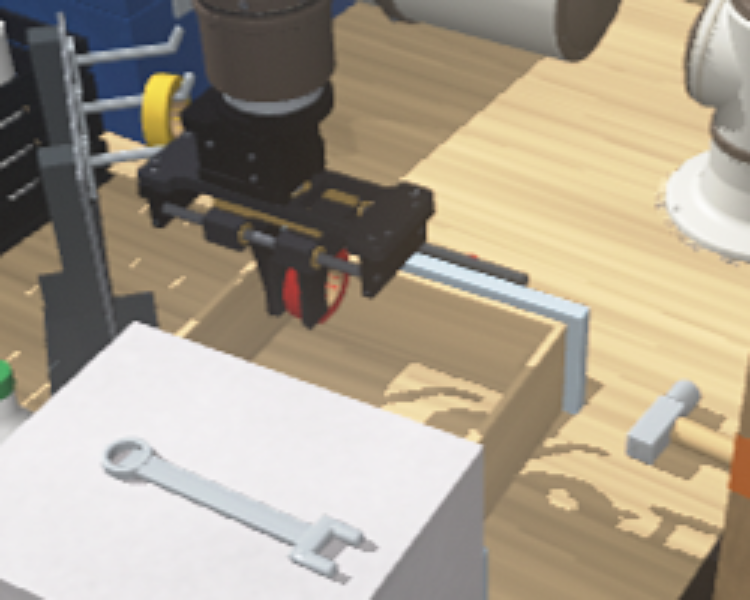

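The red roll hangs in the jaws over the drawer. I'll lower it in steps.

Call:
play_rows --commands '[{"fingers": 1,"tx": 0.03,"ty": 0.001,"tz": 0,"ax": 0,"ay": 0,"az": 0},{"fingers": 1,"tx": 0.055,"ty": 0.002,"tz": 0.001,"ax": 0,"ay": 0,"az": 0},{"fingers": 1,"tx": 0.07,"ty": 0.002,"tz": 0.001,"ax": 0,"ay": 0,"az": 0},{"fingers": 1,"tx": 0.07,"ty": 0.002,"tz": 0.001,"ax": 0,"ay": 0,"az": 0}]'

```text
time_s: 13.07
tcp_pos: [0.5886, -0.1238, 0.1786]
ee_rot: [[0.004, -0.076, 0.997], [-0.002, 0.997, 0.076], [-1.0, -0.002, 0.003]]
wrist_force: [-0.2, 0.1, -0.7]
gripper_width: 0.216
```

Call:
play_rows --commands '[{"fingers": 1,"tx": 0.006,"ty": 0,"tz": 0,"ax": 0,"ay": 0,"az": 0},{"fingers": 1,"tx": 0.006,"ty": 0,"tz": 0,"ax": 0,"ay": 0,"az": 0},{"fingers": 1,"tx": 0.006,"ty": 0,"tz": 0,"ax": 0,"ay": 0,"az": 0}]'

```text
time_s: 13.32
tcp_pos: [0.5897, -0.1237, 0.1761]
ee_rot: [[0.008, -0.075, 0.997], [-0.002, 0.997, 0.075], [-1.0, -0.003, 0.008]]
wrist_force: [-1.7, 0.5, -0.6]
gripper_width: 0.216
```

Call:
play_rows --commands '[{"fingers": 1,"tx": 0.006,"ty": 0,"tz": 0,"ax": 0,"ay": 0,"az": 0},{"fingers": 1,"tx": 0.012,"ty": 0,"tz": 0,"ax": 0,"ay": 0,"az": 0},{"fingers": 1,"tx": 0.015,"ty": 0,"tz": 0,"ax": 0,"ay": 0,"az": 0},{"fingers": 1,"tx": 0.015,"ty": 0,"tz": 0,"ax": 0,"ay": 0,"az": 0}]'

```text
time_s: 13.65
tcp_pos: [0.5885, -0.1235, 0.1627]
ee_rot: [[0.004, -0.074, 0.997], [-0.002, 0.997, 0.074], [-1.0, -0.002, 0.004]]
wrist_force: [-0.3, -0.9, -1.7]
gripper_width: 0.215
```

```bash
python3 - <<'E'
from h import *
st()
E
```

```text
t 13.65 tcp [ 0.5885 -0.1235  0.1627] j [  3.6  23.4  -9.6   0.2 -56.8 -89.4] F [-0.3 -0.9 -1.7] w 18.7
[[0.004, -0.074, 0.997], [-0.002, 0.997, 0.074], [-1.0, -0.002, 0.004]]
```

Call:
play_rows --commands '[{"fingers": 1,"tx": 0.004,"ty": 0,"tz": 0,"ax": 0,"ay": 0,"az": 0},{"fingers": 0.3,"tx": 0.004,"ty": 0,"tz": 0,"ax": 0,"ay": 0,"az": 0},{"fingers": 0.2,"tx": 0.004,"ty": 0,"tz": 0,"ax": 0,"ay": 0,"az": 0},{"fingers": 0.2,"tx": 0.004,"ty": 0,"tz": 0,"ax": 0,"ay": 0,"az": 0},{"fingers": 0.2,"tx": 0.004,"ty": 0,"tz": 0,"ax": 0,"ay": 0,"az": 0}]'

```text
time_s: 14.07
tcp_pos: [0.5892, -0.1236, 0.1607]
ee_rot: [[0.006, -0.074, 0.997], [-0.002, 0.997, 0.074], [-1.0, -0.003, 0.006]]
wrist_force: [-0.6, 0.0, -0.4]
gripper_width: 0.381
```

Call:
play_rows --commands '[{"fingers": 0.2,"tx": -0.04,"ty": 0,"tz": 0,"ax": 0,"ay": 0,"az": 0},{"fingers": 0.2,"tx": -0.09,"ty": 0,"tz": 0,"ax": 0,"ay": 0,"az": 0},{"fingers": 0.2,"tx": -0.14,"ty": 0,"tz": 0,"ax": 0,"ay": 0,"az": 0},{"fingers": 0,"tx": -0.2,"ty": 0,"tz": 0,"ax": 0,"ay": 0,"az": 0},{"fingers": 0,"tx": -0.26,"ty": 0,"tz": 0,"ax": 0,"ay": 0,"az": 0}]'

```text
time_s: 14.48
tcp_pos: [0.5874, -0.1232, 0.351]
ee_rot: [[0.006, -0.074, 0.997], [-0.002, 0.997, 0.074], [-1.0, -0.003, 0.005]]
wrist_force: [0.8, -0.0, 0.2]
gripper_width: 0.47
```

```bash
python3 - <<'E'
from h import *
st()
plan([([.52,-.25,.37],down(136.5),0),([.4718,-.3375,.36],down(136.5),0),([.4718,-.3375,.261],down(136.5),0)])
p=viewer.capture("scene");cv2.imwrite("pics/s7.png",cv2.resize(p['image'][100:300,150:400],None,fx=3,fy=3)[:,:,::-1])
E
```

```text
t 14.48 tcp [ 0.5874 -0.1232  0.351 ] j [  3.7  16.4   7.7   0.1 -80.9 -89.4] F [ 0.8 -0.   0.2] w 40.9
[[0.006, -0.074, 0.997], [-0.002, 0.997, 0.074], [-1.0, -0.003, 0.005]]
to [ 0.554 -0.187  0.36 ] rows 3 f 0 t [-0.0128 -0.081  -0.051 ] a [-0.1173  0.0007  0.0007]
to [ 0.52 -0.25  0.37] rows 3 f 0 t [-0.0128 -0.0571 -0.0768] a [-0.1173  0.0007  0.0007]
to [ 0.472 -0.338  0.36 ] rows 3 f 0 t [ 0.0133 -0.0337 -0.1289] a [ 0. -0.  0.]
to [ 0.472 -0.338  0.261] rows 3 f 0 t [ 0.132  0.    -0.   ] a [0. 0. 0.]
```

View pics/s7.png

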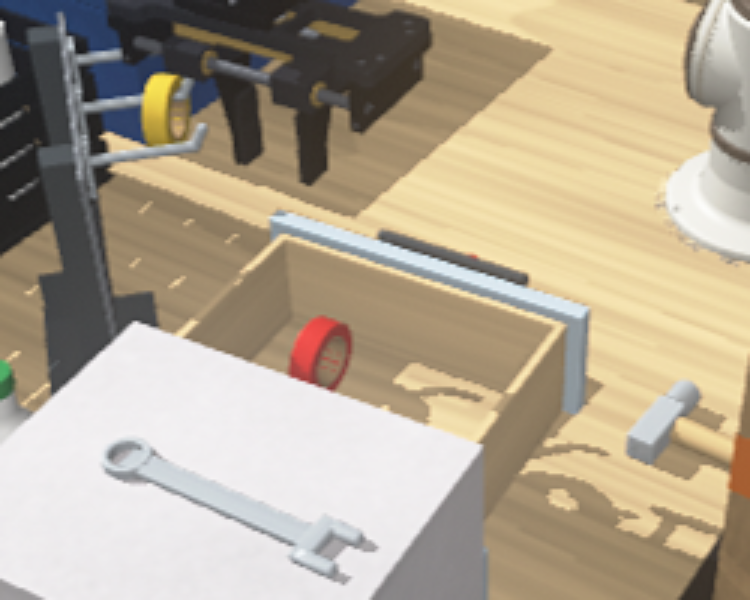

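The red roll stands in the drawer near its right side. On to the yellow roll.

Call:
play_rows --commands '[{"fingers": 0,"tx": -0.013,"ty": -0.081,"tz": -0.051,"ax": -0.1173,"ay": 0,"az": 0},{"fingers": 0,"tx": -0.013,"ty": -0.081,"tz": -0.051,"ax": -0.1173,"ay": 0,"az": 0},{"fingers": 0,"tx": -0.013,"ty": -0.081,"tz": -0.051,"ax": -0.1173,"ay": 0,"az": 0},{"fingers": 0,"tx": -0.013,"ty": -0.081,"tz": -0.051,"ax": -0.1173,"ay": 0,"az": 0}]'

```text
time_s: 14.87
tcp_pos: [0.5536, -0.1878, 0.3592]
ee_rot: [[0.007, -0.428, 0.904], [-0.002, 0.904, 0.428], [-1.0, -0.005, 0.006]]
wrist_force: [-0.5, 0.9, -1.6]
gripper_width: 0.501
```

Call:
play_rows --commands '[{"fingers": 0,"tx": -0.013,"ty": -0.057,"tz": -0.077,"ax": -0.1173,"ay": 0,"az": 0},{"fingers": 0,"tx": -0.013,"ty": -0.057,"tz": -0.077,"ax": -0.1173,"ay": 0,"az": 0},{"fingers": 0,"tx": -0.013,"ty": -0.057,"tz": -0.077,"ax": -0.1173,"ay": 0,"az": 0},{"fingers": 0,"tx": -0.013,"ty": -0.057,"tz": -0.077,"ax": -0.1173,"ay": 0,"az": 0}]'

```text
time_s: 15.2
tcp_pos: [0.5201, -0.2506, 0.3682]
ee_rot: [[0.006, -0.724, 0.69], [-0.002, 0.69, 0.724], [-1.0, -0.006, 0.003]]
wrist_force: [-0.0, 0.2, -0.5]
gripper_width: 0.501
```

Call:
play_rows --commands '[{"fingers": 0,"tx": 0.013,"ty": -0.034,"tz": -0.129,"ax": 0,"ay": 0,"az": 0},{"fingers": 0,"tx": 0.013,"ty": -0.034,"tz": -0.129,"ax": 0,"ay": 0,"az": 0},{"fingers": 0,"tx": 0.013,"ty": -0.034,"tz": -0.129,"ax": 0,"ay": 0,"az": 0},{"fingers": 0,"tx": 0.013,"ty": -0.034,"tz": -0.129,"ax": 0,"ay": 0,"az": 0}]'

```text
time_s: 15.53
tcp_pos: [0.4712, -0.3391, 0.3571]
ee_rot: [[0.003, -0.72, 0.694], [-0.001, 0.694, 0.72], [-1.0, -0.003, 0.001]]
wrist_force: [-0.4, 0.2, -0.8]
gripper_width: 0.5
```

```bash
python3 - <<'E'
from h import *
st()
plan([([.4718,-.3375,.261],down(136.5),0)])
E
```

```text
t 15.53 tcp [ 0.4712 -0.3391  0.3571] j [-19.8  14.4   5.7   0.  -81.2 -24.2] F [-0.4  0.2 -0.8] w 43.5
[[0.003, -0.72, 0.694], [-0.001, 0.694, 0.72], [-1.0, -0.003, 0.001]]
to [ 0.472 -0.338  0.261] rows 3 f 0 t [0.1281 0.0013 0.0019] a [-0.0027  0.0004  0.0011]
```

Call:
play_rows --commands '[{"fingers": 0,"tx": 0.04,"ty": 0.001,"tz": 0.002,"ax": 0,"ay": 0,"az": 0},{"fingers": 0,"tx": 0.08,"ty": 0.001,"tz": 0.002,"ax": 0,"ay": 0,"az": 0},{"fingers": 0,"tx": 0.11,"ty": 0.001,"tz": 0.002,"ax": 0,"ay": 0,"az": 0},{"fingers": 0,"tx": 0.132,"ty": 0.001,"tz": 0.002,"ax": 0,"ay": 0,"az": 0},{"fingers": 0,"tx": 0.132,"ty": 0.001,"tz": 0.002,"ax": 0,"ay": 0,"az": 0}]'

```text
time_s: 15.95
tcp_pos: [0.4724, -0.3338, 0.2547]
ee_rot: [[-0.002, -0.723, 0.69], [0.003, 0.69, 0.723], [-1.0, 0.003, 0.0]]
wrist_force: [0.3, 0.5, -1.3]
gripper_width: 0.499
```

Call:
play_rows --commands '[{"fingers": 1,"tx": 0,"ty": 0,"tz": 0,"ax": 0,"ay": 0,"az": 0},{"fingers": 1,"tx": 0,"ty": 0,"tz": 0,"ax": 0,"ay": 0,"az": 0},{"fingers": 1,"tx": 0,"ty": 0,"tz": 0,"ax": 0,"ay": 0,"az": 0},{"fingers": 1,"tx": 0,"ty": 0,"tz": 0,"ax": 0,"ay": 0,"az": 0},{"fingers": 1,"tx": 0,"ty": 0,"tz": 0,"ax": 0,"ay": 0,"az": 0}]'

```text
time_s: 16.37
tcp_pos: [0.4738, -0.3364, 0.2605]
ee_rot: [[0.008, -0.725, 0.689], [-0.003, 0.689, 0.725], [-1.0, -0.007, 0.003]]
wrist_force: [1.7, -0.3, 1.5]
gripper_width: 0.21
```

Call:
play_rows --commands '[{"fingers": 1,"tx": -0.013,"ty": 0,"tz": 0,"ax": 0,"ay": 0,"az": 0},{"fingers": 1,"tx": -0.026,"ty": 0,"tz": 0,"ax": 0,"ay": 0,"az": 0},{"fingers": 1,"tx": -0.026,"ty": 0,"tz": 0,"ax": 0,"ay": 0,"az": 0}]'

```text
time_s: 16.62
tcp_pos: [0.4743, -0.3371, 0.2822]
ee_rot: [[0.01, -0.725, 0.688], [-0.005, 0.688, 0.725], [-1.0, -0.011, 0.003]]
wrist_force: [0.4, 0.2, 0.7]
gripper_width: 0.219
```

```bash
python3 - <<'E'
from h import *
st()
E
```

```text
t 16.62 tcp [ 0.4743 -0.3371  0.2822] j [-19.4  16.   -2.5   0.1 -70.8 -24.1] F [0.4 0.2 0.7] w 19.1
[[0.01, -0.725, 0.688], [-0.005, 0.688, 0.725], [-1.0, -0.011, 0.003]]
```

Call:
play_rows --commands '[{"fingers": 1,"tx": 0,"ty": 0.02,"tz": 0,"ax": 0,"ay": 0,"az": 0},{"fingers": 1,"tx": 0,"ty": 0.04,"tz": 0,"ax": 0,"ay": 0,"az": 0},{"fingers": 1,"tx": 0,"ty": 0.065,"tz": 0,"ax": 0,"ay": 0,"az": 0},{"fingers": 1,"tx": 0,"ty": 0.09,"tz": 0,"ax": 0,"ay": 0,"az": 0},{"fingers": 1,"tx": 0,"ty": 0.09,"tz": 0,"ax": 0,"ay": 0,"az": 0}]'

```text
time_s: 17.03
tcp_pos: [0.4221, -0.2882, 0.2793]
ee_rot: [[0.006, -0.725, 0.688], [-0.001, 0.688, 0.725], [-1.0, -0.005, 0.003]]
wrist_force: [0.1, -0.8, -0.3]
gripper_width: 0.219
```

```bash
python3 - <<'E'
from h import *
st()
plan([([.45,-.25,.36],None,1),([.568,-.024,.36],down(94.3),1),([.568,-.024,.20],None,1)])
p=viewer.capture("scene")
for d in spotter.find_in("roll_b",p):
    u,v=np.round(d['uv']).astype(int);print(u,v,round(d['score'],2),p['image'][v-3:v+4,u-3:u+4].reshape(-1,3).mean(0))
E
```

```text
t 17.03 tcp [ 0.4221 -0.2882  0.2793] j [-16.1   9.2 -11.8  -0.  -68.6 -27.4] F [ 0.1 -0.8 -0.3] w 19.1
[[0.006, -0.725, 0.688], [-0.001, 0.688, 0.725], [-1.0, -0.005, 0.003]]
to [ 0.45 -0.25  0.36] rows 3 f 1 t [-0.1075  0.0076  0.0629] a [0. 0. 0.]
to [ 0.509 -0.137  0.36 ] rows 4 f 1 t [0.0003 0.0466 0.1634] a [0.1172 0.0008 0.0006]
to [ 0.568 -0.024  0.36 ] rows 4 f 1 t [0.     0.1024 0.1357] a [0.1172 0.0008 0.0006]
to [ 0.568 -0.024  0.2  ] rows 4 f 1 t [ 0.2133 -0.     -0.    ] a [0. 0. 0.]
255 217 0.88 [186.06122449  80.55102041  73.55102041]
234 124 0.73 [210.32653061 179.65306122  70.79591837]
```

Call:
play_rows --commands '[{"fingers": 1,"tx": -0.1075,"ty": 0.0076,"tz": 0.063,"ax": 0,"ay": 0,"az": 0},{"fingers": 1,"tx": -0.1075,"ty": 0.0076,"tz": 0.063,"ax": 0,"ay": 0,"az": 0},{"fingers": 1,"tx": -0.1075,"ty": 0.0076,"tz": 0.063,"ax": 0,"ay": 0,"az": 0},{"fingers": 1,"tx": -0.1075,"ty": 0.0076,"tz": 0.063,"ax": 0,"ay": 0,"az": 0}]'

```text
time_s: 17.47
tcp_pos: [0.455, -0.2515, 0.363]
ee_rot: [[0.014, -0.726, 0.687], [-0.005, 0.687, 0.726], [-1.0, -0.013, 0.006]]
wrist_force: [0.7, 0.2, -1.3]
gripper_width: 0.22
```

Call:
play_rows --commands '[{"fingers": 1,"tx": 0,"ty": 0.0466,"tz": 0.1634,"ax": 0.117,"ay": 0,"az": 0},{"fingers": 1,"tx": 0,"ty": 0.0466,"tz": 0.1634,"ax": 0.117,"ay": 0,"az": 0},{"fingers": 1,"tx": 0,"ty": 0.0466,"tz": 0.1634,"ax": 0.117,"ay": 0,"az": 0},{"fingers": 1,"tx": 0,"ty": 0.0466,"tz": 0.1634,"ax": 0.117,"ay": 0,"az": 0},{"fingers": 1,"tx": 0,"ty": 0.0466,"tz": 0.1634,"ax": 0.117,"ay": 0,"az": 0}]'

```text
time_s: 17.88
tcp_pos: [0.5125, -0.1363, 0.3574]
ee_rot: [[0.003, -0.432, 0.902], [-0.001, 0.902, 0.432], [-1.0, -0.002, 0.002]]
wrist_force: [0.6, 0.0, -1.6]
gripper_width: 0.217
```

Call:
play_rows --commands '[{"fingers": 1,"tx": 0,"ty": 0.1024,"tz": 0.1357,"ax": 0.117,"ay": 0,"az": 0},{"fingers": 1,"tx": 0,"ty": 0.1024,"tz": 0.1357,"ax": 0.117,"ay": 0,"az": 0},{"fingers": 1,"tx": 0,"ty": 0.1024,"tz": 0.1357,"ax": 0.117,"ay": 0,"az": 0},{"fingers": 1,"tx": 0,"ty": 0.1024,"tz": 0.1357,"ax": 0.117,"ay": 0,"az": 0},{"fingers": 1,"tx": 0,"ty": 0.1024,"tz": 0.1357,"ax": 0.117,"ay": 0,"az": 0}]'

```text
time_s: 18.3
tcp_pos: [0.571, -0.0243, 0.3574]
ee_rot: [[0.002, -0.079, 0.997], [-0.002, 0.997, 0.079], [-1.0, -0.003, 0.002]]
wrist_force: [-0.1, -1.1, -0.5]
gripper_width: 0.217
```

```bash
python3 - <<'E'
from h import *
st()
plan([([.568,-.024,.20],down(94.3),1)])
p=viewer.capture("scene")
for d in spotter.find_in("roll_b",p):
    u,v=np.round(d['uv']).astype(int);print(u,v,round(d['score'],2),p['image'][v-3:v+4,u-3:u+4].reshape(-1,3).mean(0))
E
```

```text
t 18.3 tcp [ 0.571  -0.0243  0.3574] j [ 13.9  13.4   4.5   0.2 -80.9 -99.4] F [-0.1 -1.1 -0.5] w 18.9
[[0.002, -0.079, 0.997], [-0.002, 0.997, 0.079], [-1.0, -0.003, 0.002]]
to [ 0.568 -0.024  0.2  ] rows 4 f 1 t [ 0.2098  0.0013 -0.0044] a [0.0013 0.0007 0.0008]
280 166 0.73 [197.         168.79591837  68.69387755]
256 217 0.56 [173.44897959  84.26530612  74.93877551]
```

Yellow is still held. Lowering it into the drawer and releasing.

Call:
play_rows --commands '[{"fingers": 1,"tx": 0.05,"ty": 0,"tz": -0.004,"ax": 0,"ay": 0,"az": 0},{"fingers": 1,"tx": 0.1,"ty": 0,"tz": -0.004,"ax": 0,"ay": 0,"az": 0},{"fingers": 1,"tx": 0.15,"ty": 0,"tz": -0.004,"ax": 0,"ay": 0,"az": 0},{"fingers": 1,"tx": 0.2,"ty": 0,"tz": -0.004,"ax": 0,"ay": 0,"az": 0},{"fingers": 1,"tx": 0.23,"ty": 0,"tz": -0.004,"ax": 0,"ay": 0,"az": 0}]'

```text
time_s: 18.82
tcp_pos: [0.5651, -0.0283, 0.1831]
ee_rot: [[-0.0, -0.074, 0.997], [-0.002, 0.997, 0.074], [-1.0, -0.002, -0.0]]
wrist_force: [0.3, 0.5, -0.4]
gripper_width: 0.216
```

Call:
play_rows --commands '[{"fingers": 1,"tx": 0.008,"ty": 0,"tz": 0,"ax": 0,"ay": 0,"az": 0},{"fingers": 1,"tx": 0.016,"ty": 0,"tz": 0,"ax": 0,"ay": 0,"az": 0},{"fingers": 1,"tx": 0.022,"ty": 0,"tz": 0,"ax": 0,"ay": 0,"az": 0},{"fingers": 1,"tx": 0.022,"ty": 0,"tz": 0,"ax": 0,"ay": 0,"az": 0}]'

```text
time_s: 19.15
tcp_pos: [0.5687, -0.0266, 0.1713]
ee_rot: [[0.007, -0.076, 0.997], [-0.002, 0.997, 0.076], [-1.0, -0.002, 0.007]]
wrist_force: [-1.3, -0.3, -0.8]
gripper_width: 0.212
```

Call:
play_rows --commands '[{"fingers": 1,"tx": 0.007,"ty": 0,"tz": 0,"ax": 0,"ay": 0,"az": 0},{"fingers": 1,"tx": 0.013,"ty": 0,"tz": 0,"ax": 0,"ay": 0,"az": 0},{"fingers": 1,"tx": 0.013,"ty": 0,"tz": 0,"ax": 0,"ay": 0,"az": 0}]'

```text
time_s: 19.4
tcp_pos: [0.568, -0.026, 0.1604]
ee_rot: [[0.005, -0.076, 0.997], [-0.002, 0.997, 0.076], [-1.0, -0.002, 0.005]]
wrist_force: [0.6, -0.4, -1.0]
gripper_width: 0.219
```

Call:
play_rows --commands '[{"fingers": 0.3,"tx": 0,"ty": 0,"tz": 0,"ax": 0,"ay": 0,"az": 0},{"fingers": 0.2,"tx": 0,"ty": 0,"tz": 0,"ax": 0,"ay": 0,"az": 0},{"fingers": 0.2,"tx": 0,"ty": 0,"tz": 0,"ax": 0,"ay": 0,"az": 0},{"fingers": 0.2,"tx": 0,"ty": 0,"tz": 0,"ax": 0,"ay": 0,"az": 0}]'

```text
time_s: 19.73
tcp_pos: [0.5685, -0.0259, 0.161]
ee_rot: [[0.006, -0.076, 0.997], [-0.002, 0.997, 0.076], [-1.0, -0.002, 0.006]]
wrist_force: [0.7, 0.2, 0.5]
gripper_width: 0.377
```

Call:
play_rows --commands '[{"fingers": 0.2,"tx": -0.04,"ty": 0,"tz": 0,"ax": 0,"ay": 0,"az": 0},{"fingers": 0.2,"tx": -0.09,"ty": 0,"tz": 0,"ax": 0,"ay": 0,"az": 0},{"fingers": 0.2,"tx": -0.14,"ty": 0,"tz": 0,"ax": 0,"ay": 0,"az": 0},{"fingers": 0.2,"tx": -0.18,"ty": 0,"tz": 0,"ax": 0,"ay": 0,"az": 0},{"fingers": 1,"tx": -0.2,"ty": 0,"tz": 0,"ax": 0,"ay": 0,"az": 0}]'

```text
time_s: 20.15
tcp_pos: [0.5689, -0.0258, 0.316]
ee_rot: [[0.014, -0.077, 0.997], [-0.002, 0.997, 0.077], [-1.0, -0.003, 0.014]]
wrist_force: [-0.1, -0.5, 0.6]
gripper_width: 0.372
```

```bash
python3 - <<'E'
from h import *
st()
p=viewer.capture("scene");cv2.imwrite("pics/s8.png",p['image'][:,:,::-1])
cx=np.array([np.cos(np.radians(4.3)),np.sin(np.radians(4.3))])
Q=np.array([.4448,-.0836])-.06*cx
plan([([*Q,.32],down(184.3),1),([*Q,.19],None,1)])
E
```

```text
t 20.15 tcp [ 0.5689 -0.0258  0.316 ] j [ 13.8  13.7  -0.9   0.3 -74.6 -99.5] F [-0.1 -0.5  0.6] w 32.4
[[0.014, -0.077, 0.997], [-0.002, 0.997, 0.077], [-1.0, -0.003, 0.014]]
to [ 0.508 -0.047  0.318] rows 5 f 1 t [-0.0024 -0.0213 -0.0839] a [-0.1665  0.0012  0.0017]
to [ 0.447 -0.067  0.319] rows 5 f 1 t [-0.0021  0.0235 -0.0834] a [-0.1665  0.0012  0.0017]
to [ 0.385 -0.088  0.32 ] rows 5 f 1 t [-0.0016  0.062  -0.0605] a [-0.1665  0.0012  0.0017]
to [ 0.385 -0.088  0.19 ] rows 4 f 1 t [0.1733 0.     0.    ] a [0. 0. 0.]
```

View pics/s8.png

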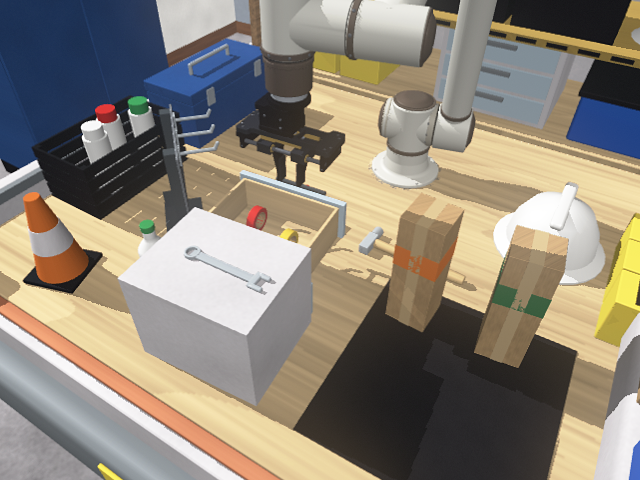

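Both rolls are in the drawer, red at (257,217) and yellow at (289,237), and all the hooks are empty. Now to push it shut.

```bash
python3 - <<'E'
from h import *
cx=np.array([np.cos(np.radians(4.3)),np.sin(np.radians(4.3))])
Q=np.array([.4448,-.0836])-.05*cx
plan([([*Q,.32],down(94.3),1),([*Q,.187],None,1),([*(Q+.17*cx),.187],None,1)])
E
```

```text
to [ 0.395 -0.087  0.32 ] rows 5 f 1 t [-0.0069 -0.0638 -0.2385] a [0.0006 0.0054 0.0009]
to [ 0.395 -0.087  0.187] rows 4 f 1 t [ 0.1773 -0.     -0.    ] a [0. 0. 0.]
to [ 0.564 -0.075  0.187] rows 5 f 1 t [-0.      0.      0.2267] a [0. 0. 0.]
```

Call:
play_rows --commands '[{"fingers": 1,"tx": -0.007,"ty": -0.064,"tz": -0.2385,"ax": 0,"ay": 0.005,"az": 0},{"fingers": 1,"tx": -0.007,"ty": -0.064,"tz": -0.2385,"ax": 0,"ay": 0.005,"az": 0},{"fingers": 1,"tx": -0.007,"ty": -0.064,"tz": -0.2385,"ax": 0,"ay": 0.005,"az": 0},{"fingers": 1,"tx": -0.007,"ty": -0.064,"tz": -0.2385,"ax": 0,"ay": 0.005,"az": 0},{"fingers": 1,"tx": -0.007,"ty": -0.064,"tz": -0.2385,"ax": 0,"ay": 0.005,"az": 0}]'

```text
time_s: 20.62
tcp_pos: [0.3885, -0.0883, 0.3151]
ee_rot: [[-0.01, -0.075, 0.997], [-0.003, 0.997, 0.075], [-1.0, -0.002, -0.011]]
wrist_force: [-0.4, 0.3, -0.3]
gripper_width: 0.031
```

Call:
play_rows --commands '[{"fingers": 1,"tx": 0.177,"ty": 0,"tz": 0,"ax": 0,"ay": 0,"az": 0},{"fingers": 1,"tx": 0.177,"ty": 0,"tz": 0,"ax": 0,"ay": 0,"az": 0},{"fingers": 1,"tx": 0.177,"ty": 0,"tz": 0,"ax": 0,"ay": 0,"az": 0},{"fingers": 1,"tx": 0.177,"ty": 0,"tz": 0,"ax": 0,"ay": 0,"az": 0},{"fingers": 1,"tx": 0.177,"ty": 0,"tz": 0,"ax": 0,"ay": 0,"az": 0}]'

```text
time_s: 21.03
tcp_pos: [0.3897, -0.088, 0.1806]
ee_rot: [[-0.016, -0.076, 0.997], [-0.005, 0.997, 0.076], [-1.0, -0.003, -0.017]]
wrist_force: [0.8, 0.1, 0.9]
gripper_width: 0.002
```

Call:
play_rows --commands '[{"fingers": 1,"tx": 0,"ty": 0,"tz": 0.012,"ax": 0,"ay": 0,"az": 0},{"fingers": 1,"tx": 0,"ty": 0,"tz": 0.026,"ax": 0,"ay": 0,"az": 0},{"fingers": 1,"tx": 0,"ty": 0,"tz": 0.036,"ax": 0,"ay": 0,"az": 0},{"fingers": 1,"tx": 0,"ty": 0,"tz": 0.046,"ax": 0,"ay": 0,"az": 0},{"fingers": 1,"tx": 0,"ty": 0,"tz": 0.058,"ax": 0,"ay": 0,"az": 0}]'

```text
time_s: 21.45
tcp_pos: [0.4357, -0.0842, 0.1827]
ee_rot: [[-0.01, -0.076, 0.997], [-0.003, 0.997, 0.076], [-1.0, -0.002, -0.01]]
wrist_force: [-2.0, -0.4, 1.5]
gripper_width: 0.006
```

Call:
play_rows --commands '[{"fingers": 1,"tx": 0,"ty": 0,"tz": 0.014,"ax": 0,"ay": 0,"az": 0},{"fingers": 1,"tx": 0,"ty": 0,"tz": 0.03,"ax": 0,"ay": 0,"az": 0},{"fingers": 1,"tx": 0,"ty": 0,"tz": 0.046,"ax": 0,"ay": 0,"az": 0},{"fingers": 1,"tx": 0,"ty": 0,"tz": 0.062,"ax": 0,"ay": 0,"az": 0},{"fingers": 1,"tx": 0,"ty": 0,"tz": 0.078,"ax": 0,"ay": 0,"az": 0}]'

```text
time_s: 21.87
tcp_pos: [0.4944, -0.0798, 0.1811]
ee_rot: [[-0.01, -0.076, 0.997], [-0.003, 0.997, 0.076], [-1.0, -0.003, -0.011]]
wrist_force: [-1.2, 0.7, 2.2]
gripper_width: 0.007
```

Call:
play_rows --commands '[{"fingers": 1,"tx": 0,"ty": 0,"tz": 0.016,"ax": 0,"ay": 0,"az": 0},{"fingers": 1,"tx": 0,"ty": 0,"tz": 0.032,"ax": 0,"ay": 0,"az": 0},{"fingers": 1,"tx": 0,"ty": 0,"tz": 0.048,"ax": 0,"ay": 0,"az": 0},{"fingers": 1,"tx": 0,"ty": 0,"tz": 0.06,"ax": 0,"ay": 0,"az": 0},{"fingers": 1,"tx": 0,"ty": 0,"tz": 0.07,"ax": 0,"ay": 0,"az": 0}]'

```text
time_s: 22.28
tcp_pos: [0.5467, -0.0758, 0.1804]
ee_rot: [[-0.01, -0.076, 0.997], [-0.003, 0.997, 0.076], [-1.0, -0.003, -0.011]]
wrist_force: [-1.9, 0.5, 1.7]
gripper_width: 0.007
```

Call:
play_rows --commands '[{"fingers": 1,"tx": 0,"ty": 0,"tz": 0.008,"ax": 0,"ay": 0,"az": 0},{"fingers": 1,"tx": 0,"ty": 0,"tz": 0.016,"ax": 0,"ay": 0,"az": 0},{"fingers": 1,"tx": 0,"ty": 0,"tz": 0.024,"ax": 0,"ay": 0,"az": 0},{"fingers": 1,"tx": 0,"ty": 0,"tz": 0.024,"ax": 0,"ay": 0,"az": 0}]'

```text
time_s: 22.62
tcp_pos: [0.5647, -0.0744, 0.1804]
ee_rot: [[-0.009, -0.076, 0.997], [-0.003, 0.997, 0.076], [-1.0, -0.003, -0.009]]
wrist_force: [0.5, -0.2, 0.1]
gripper_width: 0.002
```

Call:
play_rows --commands '[{"fingers": 1,"tx": 0,"ty": 0,"tz": 0.007,"ax": 0,"ay": 0,"az": 0},{"fingers": 1,"tx": 0,"ty": 0,"tz": 0.014,"ax": 0,"ay": 0,"az": 0},{"fingers": 1,"tx": 0,"ty": 0,"tz": 0.02,"ax": 0,"ay": 0,"az": 0},{"fingers": 1,"tx": 0,"ty": 0,"tz": 0.02,"ax": 0,"ay": 0,"az": 0}]'

```text
time_s: 22.95
tcp_pos: [0.5795, -0.0733, 0.1804]
ee_rot: [[-0.009, -0.076, 0.997], [-0.003, 0.997, 0.076], [-1.0, -0.003, -0.009]]
wrist_force: [0.4, 0.1, 0.9]
gripper_width: 0.006
```

Call:
play_rows --commands '[{"fingers": 1,"tx": 0,"ty": 0,"tz": 0.004,"ax": 0,"ay": 0,"az": 0},{"fingers": 1,"tx": 0,"ty": 0,"tz": 0.008,"ax": 0,"ay": 0,"az": 0},{"fingers": 1,"tx": 0,"ty": 0,"tz": 0.008,"ax": 0,"ay": 0,"az": 0}]'

```text
time_s: 23.2
tcp_pos: [0.585, -0.0729, 0.1803]
ee_rot: [[-0.009, -0.076, 0.997], [-0.003, 0.997, 0.076], [-1.0, -0.003, -0.009]]
wrist_force: [0.8, 0.8, 0.4]
gripper_width: 0.004
```

Call:
play_rows --commands '[{"fingers": 1,"tx": 0,"ty": 0,"tz": 0.004,"ax": 0,"ay": 0,"az": 0},{"fingers": 1,"tx": 0,"ty": 0,"tz": 0.008,"ax": 0,"ay": 0,"az": 0},{"fingers": 1,"tx": 0,"ty": 0,"tz": 0.008,"ax": 0,"ay": 0,"az": 0}]'

```text
time_s: 23.45
tcp_pos: [0.5865, -0.0728, 0.1801]
ee_rot: [[-0.02, -0.076, 0.997], [-0.004, 0.997, 0.076], [-1.0, -0.002, -0.02]]
wrist_force: [-9.8, 0.3, 7.2]
gripper_width: 0.002
```

```bash
python3 - <<'E'
from h import *
st()
p=viewer.capture("top");cv2.imwrite("pics/t9.png",cv2.resize(p['image'][80:290,280:460],None,fx=3,fy=2.8)[:,:,::-1])
E
```

```text
t 23.45 tcp [ 0.5865 -0.0728  0.1801] j [  8.6  22.1  -8.8   0.1 -60.3 -94.3] F [-9.8  0.3  7.2] w 0.2
[[-0.02, -0.076, 0.997], [-0.004, 0.997, 0.076], [-1.0, -0.002, -0.02]]
```

View pics/t9.png

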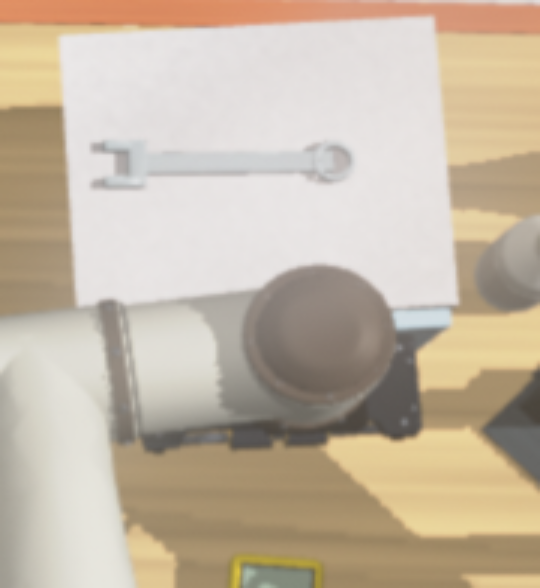

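Call:
play_rows --commands '[{"fingers": 1,"tx": 0,"ty": 0,"tz": 0.003,"ax": 0,"ay": 0,"az": 0},{"fingers": 1,"tx": 0,"ty": 0,"tz": 0.005,"ax": 0,"ay": 0,"az": 0},{"fingers": 1,"tx": 0,"ty": 0,"tz": 0.005,"ax": 0,"ay": 0,"az": 0}]'

```text
time_s: 23.75
tcp_pos: [0.5867, -0.0728, 0.1801]
ee_rot: [[-0.028, -0.075, 0.997], [-0.004, 0.997, 0.075], [-1.0, -0.002, -0.028]]
wrist_force: [-18.7, 2.2, 12.5]
gripper_width: 0.004
```

Call:
play_rows --commands '[{"fingers": 1,"tx": 0,"ty": 0,"tz": -0.02,"ax": 0,"ay": 0,"az": 0},{"fingers": 1,"tx": 0,"ty": 0,"tz": -0.06,"ax": 0,"ay": 0,"az": 0},{"fingers": 1,"tx": -0.04,"ty": 0,"tz": -0.09,"ax": 0,"ay": 0,"az": 0},{"fingers": 1,"tx": -0.09,"ty": 0,"tz": -0.11,"ax": 0,"ay": 0,"az": 0},{"fingers": 1,"tx": -0.14,"ty": 0,"tz": -0.13,"ax": 0,"ay": 0,"az": 0}]'

```text
time_s: 24.17
tcp_pos: [0.4966, -0.0795, 0.287]
ee_rot: [[-0.012, -0.076, 0.997], [-0.004, 0.997, 0.076], [-1.0, -0.003, -0.012]]
wrist_force: [1.0, -0.7, 0.6]
gripper_width: 0.002
```

Call:
play_rows --commands '[{"fingers": 1,"tx": -0.05,"ty": 0,"tz": -0.03,"ax": 0,"ay": 0,"az": 0},{"fingers": 1,"tx": -0.1,"ty": 0,"tz": -0.06,"ax": 0,"ay": 0,"az": 0},{"fingers": 1,"tx": -0.15,"ty": 0,"tz": -0.1,"ax": 0,"ay": 0,"az": 0},{"fingers": 1,"tx": -0.15,"ty": 0,"tz": -0.15,"ax": 0,"ay": 0,"az": 0},{"fingers": 1,"tx": -0.15,"ty": 0,"tz": -0.17,"ax": 0,"ay": 0,"az": 0}]'

```text
time_s: 24.58
tcp_pos: [0.37, -0.0891, 0.404]
ee_rot: [[-0.001, -0.076, 0.997], [-0.002, 0.997, 0.076], [-1.0, -0.002, -0.002]]
wrist_force: [-0.0, 0.3, 0.1]
gripper_width: 0.006
```

```bash
python3 - <<'E'
from h import *
st()
T=viewer.capture("top");S=viewer.capture("scene")
cv2.imwrite("pics/t10.png",cv2.resize(T['image'][80:320,80:460],None,fx=2.1,fy=2.1)[:,:,::-1])
for p in(T,S): print([(np.round(d['uv']).tolist(),round(d['score'],2)) for d in spotter.find_in("carton_a",p)])
E
```

```text
t 24.58 tcp [ 0.37   -0.0891  0.404 ] j [ 11.4  -7.6 -11.6   0.1 -86.1 -97. ] F [-0.   0.3  0.1] w 0.5
[[-0.001, -0.076, 0.997], [-0.002, 0.997, 0.076], [-1.0, -0.002, -0.002]]
[([132.0, 263.0], 0.75), ([222.0, 265.0], 0.67)]
[([520.0, 295.0], 0.86), ([423.0, 257.0], 0.83), ([291.0, 192.0], 0.23)]
```

View pics/t10.png

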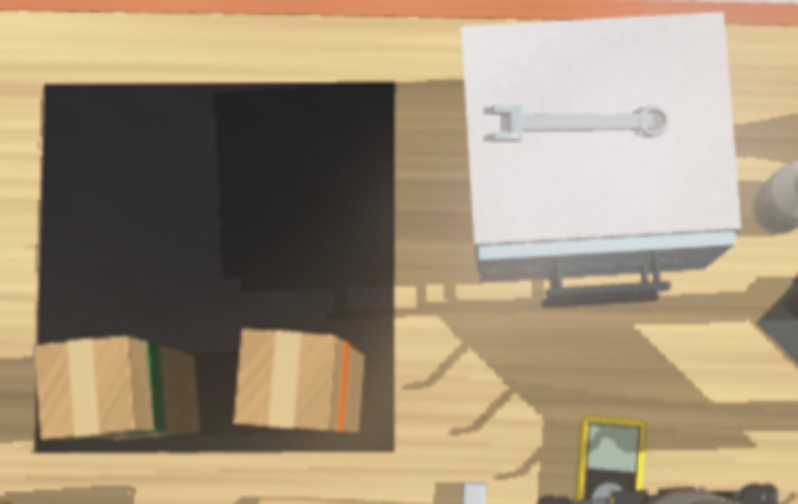

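The drawer is flush with the cabinet and held still at 19 N push. The wrench, multimeter and cartons are where they were. Next, tipping carton_a.

```bash
python3 - <<'E'
from h import *
plan([([.395,.232,.40],down(90),1),([.395,.232,.272],down(90),1),([.55,.232,.272],None,1)])
E
```

```text
to [0.383 0.072 0.4  ] rows 4 f 1 t [-0.0004  0.2119  0.0317] a [ 0.0122 -0.0012  0.0004]
to [0.395 0.232 0.4  ] rows 4 f 1 t [0.     0.213  0.0235] a [ 0.0122 -0.0012  0.0004]
to [0.395 0.232 0.272] rows 4 f 1 t [ 0.1707 -0.      0.    ] a [ 0. -0. -0.]
to [0.55  0.232 0.272] rows 4 f 1 t [0.     0.     0.2067] a [0. 0. 0.]
```

Call:
play_rows --commands '[{"fingers": 1,"tx": 0,"ty": 0.212,"tz": 0.032,"ax": 0.012,"ay": 0,"az": 0},{"fingers": 1,"tx": 0,"ty": 0.212,"tz": 0.032,"ax": 0.012,"ay": 0,"az": 0},{"fingers": 1,"tx": 0,"ty": 0.212,"tz": 0.032,"ax": 0.012,"ay": 0,"az": 0},{"fingers": 1,"tx": 0,"ty": 0.212,"tz": 0.032,"ax": 0.012,"ay": 0,"az": 0},{"fingers": 1,"tx": 0,"ty": 0.212,"tz": 0.032,"ax": 0.012,"ay": 0,"az": 0}]'

```text
time_s: 25.2
tcp_pos: [0.3851, 0.0769, 0.3978]
ee_rot: [[-0.012, -0.045, 0.999], [-0.004, 0.999, 0.045], [-1.0, -0.003, -0.012]]
wrist_force: [0.6, -0.7, -1.0]
gripper_width: 0.005
```

Call:
play_rows --commands '[{"fingers": 1,"tx": 0,"ty": 0.213,"tz": 0.0235,"ax": 0.012,"ay": 0,"az": 0},{"fingers": 1,"tx": 0,"ty": 0.213,"tz": 0.0235,"ax": 0.012,"ay": 0,"az": 0},{"fingers": 1,"tx": 0,"ty": 0.213,"tz": 0.0235,"ax": 0.012,"ay": 0,"az": 0},{"fingers": 1,"tx": 0,"ty": 0.213,"tz": 0.0235,"ax": 0.012,"ay": 0,"az": 0},{"fingers": 1,"tx": 0,"ty": 0.213,"tz": 0.0235,"ax": 0.012,"ay": 0,"az": 0}]'

```text
time_s: 25.62
tcp_pos: [0.3964, 0.2377, 0.3959]
ee_rot: [[-0.013, -0.005, 1.0], [-0.006, 1.0, 0.005], [-1.0, -0.006, -0.013]]
wrist_force: [1.4, -0.8, 0.3]
gripper_width: 0.005
```

Call:
play_rows --commands '[{"fingers": 1,"tx": 0.171,"ty": 0,"tz": 0,"ax": 0,"ay": 0,"az": 0},{"fingers": 1,"tx": 0.171,"ty": 0,"tz": 0,"ax": 0,"ay": 0,"az": 0},{"fingers": 1,"tx": 0.171,"ty": 0,"tz": 0,"ax": 0,"ay": 0,"az": 0},{"fingers": 1,"tx": 0.171,"ty": 0,"tz": 0,"ax": 0,"ay": 0,"az": 0},{"fingers": 1,"tx": 0.171,"ty": 0,"tz": 0,"ax": 0,"ay": 0,"az": 0}]'

```text
time_s: 26.03
tcp_pos: [0.3938, 0.2309, 0.2684]
ee_rot: [[-0.014, -0.001, 1.0], [-0.009, 1.0, 0.001], [-1.0, -0.009, -0.014]]
wrist_force: [0.1, 0.6, 0.9]
gripper_width: 0.001
```

```bash
python3 - <<'E'
from h import *
st()
T=viewer.capture("top");S=viewer.capture("scene")
for p in(T,S): print([(np.round(d['uv']).tolist(),round(d['score'],2)) for d in spotter.find_in("carton_a",p)])
E
```

```text
t 26.03 tcp [0.3938 0.2309 0.2684] j [  50.7    4.6  -18.7   -0.3  -67.6 -140.5] F [0.1 0.6 0.9] w 0.1
[[-0.014, -0.001, 1.0], [-0.009, 1.0, 0.001], [-1.0, -0.009, -0.014]]
[([132.0, 266.0], 0.92), ([222.0, 264.0], 0.89)]
[([520.0, 296.0], 0.93), ([422.0, 259.0], 0.82)]
```

Call:
play_rows --commands '[{"fingers": 1,"tx": 0,"ty": 0,"tz": 0.02,"ax": 0,"ay": 0,"az": 0},{"fingers": 1,"tx": 0,"ty": 0,"tz": 0.04,"ax": 0,"ay": 0,"az": 0},{"fingers": 1,"tx": 0,"ty": 0,"tz": 0.06,"ax": 0,"ay": 0,"az": 0},{"fingers": 1,"tx": 0,"ty": 0,"tz": 0.075,"ax": 0,"ay": 0,"az": 0},{"fingers": 1,"tx": 0,"ty": 0,"tz": 0.09,"ax": 0,"ay": 0,"az": 0}]'

```text
time_s: 26.65
tcp_pos: [0.4627, 0.2322, 0.2716]
ee_rot: [[-0.008, -0.001, 1.0], [-0.001, 1.0, 0.001], [-1.0, -0.001, -0.008]]
wrist_force: [-0.8, -0.0, 1.3]
gripper_width: 0.005
```

Call:
play_rows --commands '[{"fingers": 1,"tx": 0,"ty": 0,"tz": 0.015,"ax": 0,"ay": 0,"az": 0},{"fingers": 1,"tx": 0,"ty": 0,"tz": 0.032,"ax": 0,"ay": 0,"az": 0},{"fingers": 1,"tx": 0,"ty": 0,"tz": 0.05,"ax": 0,"ay": 0,"az": 0},{"fingers": 1,"tx": 0,"ty": 0,"tz": 0.068,"ax": 0,"ay": 0,"az": 0},{"fingers": 1,"tx": 0,"ty": 0,"tz": 0.085,"ax": 0,"ay": 0,"az": 0}]'

```text
time_s: 27.07
tcp_pos: [0.5265, 0.2319, 0.2696]
ee_rot: [[-0.009, -0.001, 1.0], [-0.003, 1.0, 0.001], [-1.0, -0.003, -0.009]]
wrist_force: [0.7, 0.4, 0.1]
gripper_width: 0.005
```

```bash
python3 - <<'E'
from h import *
st()
S=viewer.capture("scene")
for p in(S,): print([(np.round(d['uv']).tolist(),round(d['score'],2)) for d in spotter.find_in("carton_a",p)])
E
```

```text
t 27.07 tcp [0.5265 0.2319 0.2696] j [  39.8   16.4   -3.7   -0.2  -70.4 -129.7] F [0.7 0.4 0.1] w 0.5
[[-0.009, -0.001, 1.0], [-0.003, 1.0, 0.001], [-1.0, -0.003, -0.009]]
[([520.0, 294.0], 0.81), ([410.0, 270.0], 0.76), ([263.0, 225.0], 0.37), ([291.0, 194.0], 0.26)]
```

Call:
play_rows --commands '[{"fingers": 1,"tx": 0,"ty": 0,"tz": 0.018,"ax": 0,"ay": 0,"az": 0},{"fingers": 1,"tx": 0,"ty": 0,"tz": 0.036,"ax": 0,"ay": 0,"az": 0},{"fingers": 1,"tx": 0,"ty": 0,"tz": 0.036,"ax": 0,"ay": 0,"az": 0},{"fingers": 1,"tx": 0,"ty": 0,"tz": 0.036,"ax": 0,"ay": 0,"az": 0},{"fingers": 1,"tx": 0,"ty": 0,"tz": 0.036,"ax": 0,"ay": 0,"az": 0}]'

```text
time_s: 27.58
tcp_pos: [0.5516, 0.2317, 0.2689]
ee_rot: [[-0.01, -0.001, 1.0], [-0.003, 1.0, 0.001], [-1.0, -0.003, -0.01]]
wrist_force: [0.2, -0.7, -0.5]
gripper_width: 0.009
```

Call:
play_rows --commands '[{"fingers": 1,"tx": -0.05,"ty": 0,"tz": 0,"ax": 0,"ay": 0,"az": 0},{"fingers": 1,"tx": -0.1,"ty": 0,"tz": 0,"ax": 0,"ay": 0,"az": 0},{"fingers": 1,"tx": -0.15,"ty": 0,"tz": 0,"ax": 0,"ay": 0,"az": 0},{"fingers": 1,"tx": -0.16,"ty": 0,"tz": -0.05,"ax": 0,"ay": 0,"az": 0},{"fingers": 1,"tx": -0.16,"ty": 0,"tz": -0.1,"ax": 0,"ay": 0,"az": 0}]'

```text
time_s: 28.0
tcp_pos: [0.4789, 0.2329, 0.3927]
ee_rot: [[-0.005, 0.001, 1.0], [0.001, 1.0, -0.001], [-1.0, 0.001, -0.005]]
wrist_force: [-0.1, 0.6, 0.4]
gripper_width: 0.004
```

Call:
play_rows --commands '[{"fingers": 1,"tx": 0,"ty": 0,"tz": -0.05,"ax": 0,"ay": 0,"az": 0},{"fingers": 1,"tx": 0,"ty": 0,"tz": -0.1,"ax": 0,"ay": 0,"az": 0},{"fingers": 1,"tx": 0,"ty": 0,"tz": -0.13,"ax": 0,"ay": 0,"az": 0},{"fingers": 1,"tx": 0,"ty": 0,"tz": -0.13,"ax": 0,"ay": 0,"az": 0}]'

```text
time_s: 28.33
tcp_pos: [0.3769, 0.2309, 0.3924]
ee_rot: [[-0.009, -0.005, 1.0], [0.0, 1.0, 0.005], [-1.0, 0.0, -0.009]]
wrist_force: [-0.3, -0.0, 0.5]
gripper_width: 0.007
```

```bash
python3 - <<'E'
from h import *
st()
T=viewer.capture("top");S=viewer.capture("scene")
for p in(T,S): print([(np.round(d['uv']).tolist(),round(d['score'],2)) for d in spotter.find_in("carton_b",p)])
a=cv2.resize(T['image'][80:320,60:300],(400,400));b=cv2.resize(S['image'][150:480,280:610],(400,400))
cv2.imwrite("pics/ab.png",np.hstack([a,b])[:,:,::-1])
E
```

```text
t 28.33 tcp [0.3769 0.2309 0.3924] j [  52.4   -0.5   -6.6   -0.4  -84.2 -142.1] F [-0.3 -0.   0.5] w 0.6
[[-0.009, -0.005, 1.0], [0.0, 1.0, 0.005], [-1.0, 0.0, -0.009]]
[([131.0, 264.0], 0.8), ([238.0, 188.0], 0.56)]
[([368.0, 362.0], 0.8), ([516.0, 295.0], 0.6)]
```

View pics/ab.png

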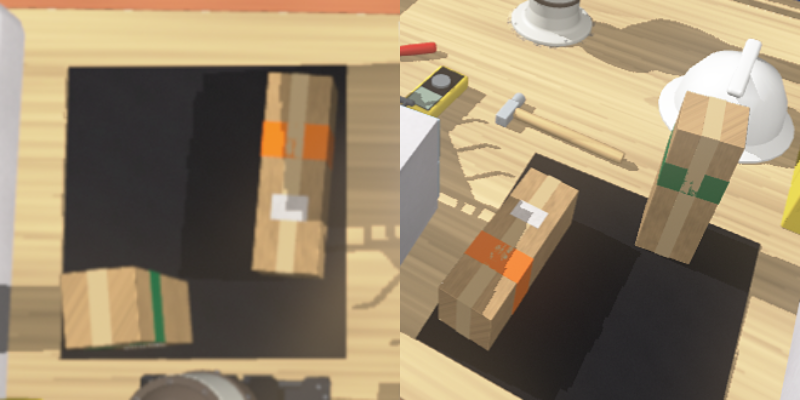

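carton_a lies flat on the mat with its orange band up. carton_b still stands in its old place, so I'll tip it along its own axis.

```bash
python3 - <<'E'
from h import *
T=viewer.capture("top")
c=onz(T,(120.5,264.3),.284);print(c)
u=np.array([np.cos(np.radians(6.8)),np.sin(np.radians(6.8))])
a=c[:2]-.105*u;e=c[:2]+.055*u
print(a,e,[(np.round(d['uv']).tolist(),round(d['score'],2)) for d in spotter.find_in("carton_b",T)])
plan([([*a,.40],down(96.8),1),([*a,.272],None,1),([*e,.272],None,1)])
E
```

```text
[0.48993874 0.43194957 0.284     ]
[0.38567737 0.41951715] [0.54455185 0.43846179] [([135.0, 261.0], 0.74), ([238.0, 186.0], 0.59)]
to [0.386 0.42  0.4  ] rows 5 f 1 t [-0.0142  0.2498  0.0056] a [-0.0377 -0.0035  0.0011]
to [0.386 0.42  0.272] rows 4 f 1 t [ 0.1707  0.     -0.    ] a [0. 0. 0.]
to [0.545 0.438 0.272] rows 4 f 1 t [-0.      0.      0.2133] a [0. 0. 0.]
```

Call:
play_rows --commands '[{"fingers": 1,"tx": -0.014,"ty": 0.25,"tz": 0.0056,"ax": -0.0377,"ay": -0.0035,"az": 0},{"fingers": 1,"tx": -0.014,"ty": 0.25,"tz": 0.0056,"ax": -0.0377,"ay": -0.0035,"az": 0},{"fingers": 1,"tx": -0.014,"ty": 0.25,"tz": 0.0056,"ax": -0.0377,"ay": -0.0035,"az": 0},{"fingers": 1,"tx": -0.014,"ty": 0.25,"tz": 0.0056,"ax": -0.0377,"ay": -0.0035,"az": 0},{"fingers": 1,"tx": -0.014,"ty": 0.25,"tz": 0.0056,"ax": -0.0377,"ay": -0.0035,"az": 0}]'

```text
time_s: 29.05
tcp_pos: [0.3857, 0.4236, 0.3983]
ee_rot: [[-0.0, -0.119, 0.993], [-0.004, 0.993, 0.119], [-1.0, -0.004, -0.001]]
wrist_force: [1.3, -0.0, 0.0]
gripper_width: 0.006
```

Call:
play_rows --commands '[{"fingers": 1,"tx": 0.171,"ty": 0,"tz": 0,"ax": 0,"ay": 0,"az": 0},{"fingers": 1,"tx": 0.171,"ty": 0,"tz": 0,"ax": 0,"ay": 0,"az": 0},{"fingers": 1,"tx": 0.171,"ty": 0,"tz": 0,"ax": 0,"ay": 0,"az": 0},{"fingers": 1,"tx": 0.171,"ty": 0,"tz": 0,"ax": 0,"ay": 0,"az": 0},{"fingers": 1,"tx": 0.171,"ty": 0,"tz": 0,"ax": 0,"ay": 0,"az": 0}]'

```text
time_s: 29.47
tcp_pos: [0.3854, 0.4183, 0.2696]
ee_rot: [[-0.002, -0.118, 0.993], [-0.009, 0.993, 0.118], [-1.0, -0.009, -0.003]]
wrist_force: [0.3, 0.7, 1.0]
gripper_width: 0.003
```

```bash
python3 - <<'E'
from h import *
st()
T=viewer.capture("top");S=viewer.capture("scene")
for p in(T,S): print([(np.round(d['uv']).tolist(),round(d['score'],2)) for d in spotter.find_in("carton_b",p)])
E
```

```text
t 29.47 tcp [0.3854 0.4183 0.2696] j [  63.7   15.7   -4.8    0.2  -70.  -147. ] F [0.3 0.7 1. ] w 0.2
[[-0.002, -0.118, 0.993], [-0.009, 0.993, 0.118], [-1.0, -0.009, -0.003]]
[([237.0, 190.0], 0.74), ([133.0, 265.0], 0.61)]
[([519.0, 295.0], 0.92), ([406.0, 256.0], 0.73), ([368.0, 361.0], 0.64), ([148.0, 236.0], 0.27)]
```

Call:
play_rows --commands '[{"fingers": 1,"tx": 0,"ty": 0,"tz": 0.02,"ax": 0,"ay": 0,"az": 0},{"fingers": 1,"tx": 0,"ty": 0,"tz": 0.04,"ax": 0,"ay": 0,"az": 0},{"fingers": 1,"tx": 0,"ty": 0,"tz": 0.06,"ax": 0,"ay": 0,"az": 0},{"fingers": 1,"tx": 0,"ty": 0,"tz": 0.075,"ax": 0,"ay": 0,"az": 0},{"fingers": 1,"tx": 0,"ty": 0,"tz": 0.09,"ax": 0,"ay": 0,"az": 0}]'

```text
time_s: 30.08
tcp_pos: [0.4533, 0.4279, 0.2744]
ee_rot: [[0.003, -0.119, 0.993], [0.0, 0.993, 0.119], [-1.0, 0.0, 0.003]]
wrist_force: [-1.0, -0.6, 1.1]
gripper_width: 0.006
```

Call:
play_rows --commands '[{"fingers": 1,"tx": 0,"ty": 0,"tz": 0.016,"ax": 0,"ay": 0,"az": 0},{"fingers": 1,"tx": 0,"ty": 0,"tz": 0.033,"ax": 0,"ay": 0,"az": 0},{"fingers": 1,"tx": 0,"ty": 0,"tz": 0.051,"ax": 0,"ay": 0,"az": 0},{"fingers": 1,"tx": 0,"ty": 0,"tz": 0.069,"ax": 0,"ay": 0,"az": 0},{"fingers": 1,"tx": 0,"ty": 0,"tz": 0.087,"ax": 0,"ay": 0,"az": 0}]'

```text
time_s: 30.5
tcp_pos: [0.5181, 0.4354, 0.2735]
ee_rot: [[0.002, -0.119, 0.993], [-0.001, 0.993, 0.119], [-1.0, -0.001, 0.002]]
wrist_force: [0.2, 0.8, 0.7]
gripper_width: 0.006
```

Call:
play_rows --commands '[{"fingers": 1,"tx": 0,"ty": 0,"tz": 0.018,"ax": 0,"ay": 0,"az": 0},{"fingers": 1,"tx": 0,"ty": 0,"tz": 0.036,"ax": 0,"ay": 0,"az": 0},{"fingers": 1,"tx": 0,"ty": 0,"tz": 0.036,"ax": 0,"ay": 0,"az": 0},{"fingers": 1,"tx": 0,"ty": 0,"tz": 0.036,"ax": 0,"ay": 0,"az": 0},{"fingers": 1,"tx": 0,"ty": 0,"tz": 0.036,"ax": 0,"ay": 0,"az": 0}]'

```text
time_s: 30.92
tcp_pos: [0.5436, 0.4382, 0.2727]
ee_rot: [[0.001, -0.119, 0.993], [-0.002, 0.993, 0.119], [-1.0, -0.002, 0.001]]
wrist_force: [0.1, 0.6, -0.6]
gripper_width: 0.007
```

Call:
play_rows --commands '[{"fingers": 1,"tx": -0.05,"ty": 0,"tz": 0,"ax": 0,"ay": 0,"az": 0},{"fingers": 1,"tx": -0.1,"ty": 0,"tz": 0,"ax": 0,"ay": 0,"az": 0},{"fingers": 1,"tx": -0.15,"ty": 0,"tz": 0,"ax": 0,"ay": 0,"az": 0},{"fingers": 1,"tx": -0.17,"ty": 0,"tz": -0.05,"ax": 0,"ay": 0,"az": 0},{"fingers": 1,"tx": -0.17,"ty": 0,"tz": -0.1,"ax": 0,"ay": 0,"az": 0}]'

```text
time_s: 31.33
tcp_pos: [0.47, 0.4306, 0.4043]
ee_rot: [[0.007, -0.117, 0.993], [0.004, 0.993, 0.117], [-1.0, 0.003, 0.008]]
wrist_force: [-1.0, 1.3, 0.6]
gripper_width: 0.005
```

Call:
play_rows --commands '[{"fingers": 1,"tx": 0,"ty": 0,"tz": -0.05,"ax": 0,"ay": 0,"az": 0},{"fingers": 1,"tx": 0,"ty": 0,"tz": -0.1,"ax": 0,"ay": 0,"az": 0},{"fingers": 1,"tx": 0,"ty": 0,"tz": -0.13,"ax": 0,"ay": 0,"az": 0},{"fingers": 1,"tx": 0,"ty": 0,"tz": -0.13,"ax": 0,"ay": 0,"az": 0}]'

```text
time_s: 31.67
tcp_pos: [0.3683, 0.417, 0.4024]
ee_rot: [[0.002, -0.123, 0.992], [0.001, 0.992, 0.123], [-1.0, 0.001, 0.002]]
wrist_force: [-0.1, -0.8, -0.1]
gripper_width: 0.001
```

```bash
python3 - <<'E'
from h import *
st()
T=viewer.capture("top");S=viewer.capture("scene")
for p in(T,S): print([(np.round(d['uv']).tolist(),round(d['score'],2)) for d in spotter.find_in("carton_b",p)])
for k in("spray_can","hammer","multimeter","wrench","screwdriver"): print(k,[(np.round(d['uv']).tolist(),round(d['score'],2)) for d in spotter.find_in(k,T)][:2])
print([(np.round(d['uv']).tolist(),round(d['score'],2)) for d in spotter.find_in("roll_a",S)])
a=cv2.resize(T['image'][70:370,60:520],(460,300));b=cv2.resize(S['image'][100:480,100:610],(403,300))
cv2.imwrite("pics/fin.png",cv2.resize(np.vstack([a,np.pad(b,((0,0),(0,57),(0,0)))]),(460,600))[:,:,::-1])
E
```

```text
t 31.67 tcp [0.3683 0.417  0.4024] j [ 6.530e+01  1.140e+01  8.000e+00  1.000e-01 -8.650e+01 -1.482e+02] F [-0.1 -0.8 -0.1] w 0.1
[[0.002, -0.123, 0.992], [0.001, 0.992, 0.123], [-1.0, 0.001, 0.002]]
[([237.0, 188.0], 0.9), ([141.0, 190.0], 0.8)]
[([368.0, 364.0], 0.92), ([491.0, 414.0], 0.63)]
spray_can [([455.0, 173.0], 0.77), ([143.0, 189.0], 0.28)]
hammer [([269.0, 323.0], 0.58)]
multimeter [([368.0, 307.0], 0.78)]
wrench []
screwdriver [([425.0, 352.0], 0.8), ([184.0, 232.0], 0.25)]
[([487.0, 412.0], 0.42)]
```

View pics/fin.png

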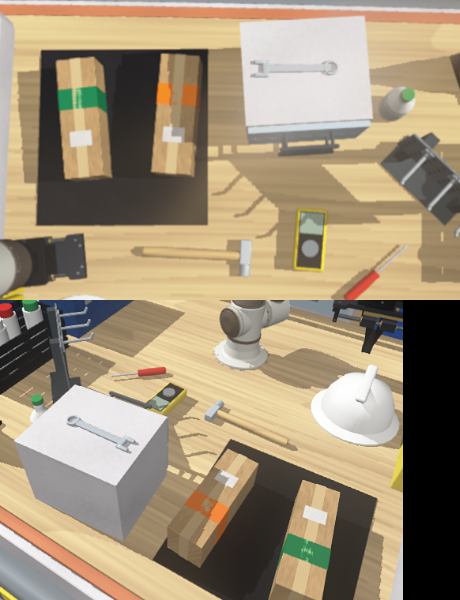

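Both cartons lie flat on the mat. The drawer is shut, the hooks are empty, the bystander items haven't moved, and the arm is clear. Handing in.

```bash
python3 -c "
from station import job
print(job.finish_job())"
```

```text
the job is handed in; nothing more can be done
None
```

The job is done and handed in at about 32 s of the 210 s allowed. The hand-in gives no verdict.

- **Rolls:** Only red and yellow were on the rack. I pulled the drawer open by its handle, lifted each roll about 21 mm off its hook and stood both in the upper drawer. My last look inside, before shutting it, showed both rolls there and all the hooks empty.
- **Drawer:** I pushed it shut until it stopped. It did not move under a 19 N push, and the pictures show the front flush with the cabinet.
- **Cartons:** I tipped carton_a, then carton_b. The final pictures show both lying flat, wholly on the mat.
- **Everything else:** The multimeter, hammer, screwdriver and spray can were found within about 3 pixels of where they started. The network missed the wrench in the last picture, but it can be seen in its place on the cabinet.

**Failed attempt:** My first approach to the rolls, with the tool level, ran into joint 4's limit. I backed out without touching anything and gripped them from above instead. I noticed neither a carton being knocked nor the grip slackening.

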